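Find the radius leaf that fits the vial block's corner

TASK

Find which radius leaf fits the rounded corner that the vial block next to the rubber pad turns towards you: touch the notched ends of the leaves to it and feel for rocking; the one that fits is the largest that does not rock. Press that leaf lightly home for a moment and leave it lying flat on the bench, notch snug on the corner, so that I can read it, with the other leaves lying flat on the pad. Never press a leaf on the block with more than 15 N, and leave everything else on the bench where it is.

Things in the scene. Friction and masses are not known exactly. Their poses are not given: they have to be found in the camera images.
- leaf_large_grip (a point): Radius leaf of 22 mm, the largest: flat steel, 8 mm thick, 0.16 kg, a notched fork at one end (+x), a convex rounded tail (for inside corners) at the other. This point: middle of its shank (32 mm wide, 60 mm long: grip it across), 4 mm above what it lies on, 30 mm behind the notch point; +x along the shank to the notch, +z up.
- leaf_large_notch (a point): Notch of the 22 mm leaf: two straight prongs (34 mm long inside, 10 mm wide) leave at plus and minus 45 degrees from +x, with a concave 22 mm fillet between. This point: where their inner faces would meet without the fillet, 4 mm above what it lies on. Seated, it is straight above the block's origin, +x along the block's +x.
- leaf_medium_grip (a point): Radius leaf of 12 mm, the middle one: flat steel, 8 mm thick, 0.16 kg, a notched fork at one end (+x), a convex rounded tail (for inside corners) at the other. This point: middle of its shank (32 mm wide, 60 mm long: grip it across), 4 mm above what it lies on, 30 mm behind the notch point; +x along the shank to the notch, +z up.
- leaf_medium_notch (a point): Notch of the 12 mm leaf: two straight prongs (34 mm long inside, 10 mm wide) leave at plus and minus 45 degrees from +x, with a concave 12 mm fillet between. This point: where their inner faces would meet without the fillet, 4 mm above what it lies on. Seated, it is straight above the block's origin, +x along the block's +x.
- leaf_small_grip (a point): Radius leaf of 6 mm, the smallest: flat steel, 8 mm thick, 0.16 kg, a notched fork at one end (+x), a convex rounded tail (for inside corners) at the other. This point: middle of its shank (32 mm wide, 60 mm long: grip it across), 4 mm above what it lies on, 30 mm behind the notch point; +x along the shank to the notch, +z up.
- leaf_small_notch (a point): Notch of the 6 mm leaf: two straight prongs (34 mm long inside, 10 mm wide) leave at plus and minus 45 degrees from +x, with a concave 6 mm fillet between. This point: where their inner faces would meet without the fillet, 4 mm above what it lies on. Seated, it is straight above the block's origin, +x along the block's +x.
- block_a: One of two like aluminium vial blocks, 100 x 75 x 40 mm high, held fast by tacky feet. Its upright edges have one of the leaves' radii; which is to be found. Origin: at bench height, where the sides at the corner towards the robot would meet if not rounded; +x into the block along that corner's bisector. To check: the block under 0.45 m from the pad; the spare is over 0.54 m away.
- block_b: The other of two like aluminium vial blocks, 100 x 75 x 40 mm high, held fast by tacky feet. Its upright edges have one of the leaves' radii; which is to be found. Origin: at bench height, where the sides at the corner towards the robot would meet if not rounded; +x into the block along that corner's bisector. To check: the block under 0.45 m from the pad; the spare is over 0.54 m away.
- leaf_pad: Black rubber pad, fixed, 150 (x) x 270 (y) x 3 mm, leaves on it in any order. Origin: underside centre. Pressed on with 3 N, too large a leaf bears only at mid-fillet, prongs 3 mm off the block, and turns freely 0.08 rad each way (under 0.1 N m); the right one bears all along and resists over 0.15 N m within 0.03 rad; too small a one sits firm too, with a gap at the fillet.
- vial: Small closed glass vial, 22 mm across, 47 mm tall, standing; a bystander. Origin: centre of its underside.
- screw_cap: Blue screw cap, 34 mm across, 13 mm tall; a bystander. Origin: centre of its underside.
- jar_lid: Yellow jar lid, 52 mm across, 9 mm tall; a bystander. Origin: centre of its underside.
- petri_dish: Closed petri dish, 91 mm across, 14 mm tall; a bystander. Origin: centre of its underside.
- beaker: Glass beaker, 68 mm across, 85 mm tall; a bystander. Origin: centre of its underside.
- pipette: White hand pipette lying along its x axis, 270 mm long, 26 mm across; a bystander. Origin: centre of its underside about where handle and shaft meet.
Things that resemble listed ones, but are neither listed nor needed, are in the scene too. What is shaped like the part that bears leaf_large_grip but green is not meant.

How it is judged:
By the outcome, as a careful person would: the job done as asked, in the order asked, and still so for the second after the job is handed in, with the robot touching nothing.
It also fails if it takes over 72 s, if anything falls off the work surface, if the arm or the gripper's body presses on something with over 40 N, if the wrist force passes 120 N, or if a joint passes its speed limit or range.

ROBOT

A 6-joint arm with a two-finger parallel gripper is mounted at the origin on the work surface. World frame = base frame: x ahead of the robot, y to its left, z up, the work surface at z = 0. Lengths are in m, angles in degrees, forces in N, time in s.
With the tool pointing down it reaches from about 0.375 to 0.9 m from the base axis. Payload 3.1 kg.
Tool frame: the origin (TCP) lies on the centre line of the jaws, within the pads' length; the fingertips stand 25 mm ahead of it and the grasp point (between the pads) lies 6 mm ahead of it; z points along the fingers, y is the line along which they close (so a half turn about z gives the same grasp; the last joint's range is limited). The gripper opens to 87 mm and grips with 3 to 60 N. Pads are 19 mm wide; open, the fingers measure 117 mm over their backs; the gripper's body (75 mm by 190 mm) begins 51 mm behind the grasp point.
Start: joints at [56.866, 30.224, 82.088, -0, 67.689, -10.227], TCP at [0.243, 0.576, 0.248] pointing down, gripper open.
Joint ranges: [-176.69, 176.69], [-43.24, 126.21], [12.49, 139.97], [-82, 262], [0, 151.66], [-163.58, 163.58]. Speed limits (degrees/s): [159.86, 159.86, 180, 180, 180, 180].

INTERFACE

Orientations are given as a 3x3 rotation matrix whose columns are the frame's x, y, z axes.
In Python, from rig import * gives the robot as it stands.
- The arm moves only by the tool step_arm, never from a script. Its argument "steps" is a list of rows, each a list of 7 numbers: the shift along the tool's x, y, z normalised to -1 to 1, where 1 is 0.3 m, then the turn, a rotation vector about the tool's x, y, z normalised to -1 to 1, where 1 is 45 degrees, then the gripper's target within -1 to 1 (shut at 1, half-way at 0, fully open at -1). A call has 1 to 8 rows; each row is the pose to reach, as a shift and turn from the pose commanded when the call began, along the tool's axes at that moment; what a row does not reach only later rows make up. A row lasts 1/12 s, in which the tool goes at most 41.7 mm and 7.16 degrees, less where a joint would pass 70% of its speed; a pose out of reach is approached as far as the arm can. A call with a number of a shift or a turn outside -1 to 1 is refused whole. A call with a gripper value outside its range is refused whole. The fingers move at their own pace and stop on an object; the grip force is fixed at half the most. Time passes only in rows, so rows that repeat a pose let the fingers close. It gives the time, the measured TCP pose, the force, the opening and the grip force at its end, in the units of the state.
- read_state(): the state, without advancing time (a new reading comes with each control period).
- capture(name): name is "scene" or "top" or "wrist"; returns a dict with "image" (480x640x3 uint8, red, green, blue), "vertical_fov" (degrees; the focal length in pixels is half the picture's height over the tangent of half this angle, whatever the lens; pixels are square), "cx", "cy" (the principal point, pixels), "world_from_camera" (4x4, takes a point from camera to world coordinates); the wrist camera has in their place "T_tool_cam" (4x4, takes a point from camera to tool coordinates, whose origin is the TCP and whose axes are the flange's). Camera axes: x right, y down, z forward; pixel columns grow to the right and rows downward; lengths in m; the calibration is good to about 2 mm. A picture is of the moment at which its call begins: read the wrist's pose just before it. There is no depth.
- hand_in(): hands the job in; it is judged then, once.
The state is a dict: "time_s": time; "joint_positions": joint angles; "qvel": joint speeds; "tau": joint torques, N m; "position": TCP position; "tcp_rot": TCP orientation; "force": force on the tool from outside, world axes, zero at the start; "moment": the same for the moment, N m; "opening": opening from 0.0 (shut) to 1.0 (fully open); "grasp_force": force on a finger pad.
Only numpy, scipy, OpenCV 4.12 (cv2) and the standard library are available. Lean on these libraries where they do the work, as an engineer would, in place of code of your own. Each camera call takes 0.05 s, during which the arm holds its last target. There are 200 camera calls.

## Working session

There is one attempt and no reset: what is moved stays moved. The work goes in short steps, Python scripts to look and compute and a tool call to move; the robot and the scene stay as the last step left them, time stands still between calls to the robot, and variables do not carry over. Pictures are saved under pics/ and viewed, at most 10 in all, crops included, and the job is handed in when it is done.

Besides the shell and the picture viewer there is one more tool, called as name(argument=value, ...) on one line, values as JSON. step_arm: Moves the arm, as the interface text tells. Scaled input: -1 to 1 covers 0.3 m each way for a shift and 45 degrees each way for a turn. Its arguments: {"type":"object","properties":{"steps":{"type":"array"}},"required":["steps"]}

```bash
mkdir -p pics; ls; cat > h.py <<'E'
from rig import *
import numpy as np, cv2
def K(c):
    f=240/np.tan(np.radians(c["vertical_fov"])/2); return f,c["cx"],c["cy"]
def pose(s):
    T=np.eye(4);T[:3,:3]=np.array(s["tcp_rot"]);T[:3,3]=s["position"];return T
def cam(name):
    s=read_state(); c=capture(name)
    T=np.array(c["world_from_camera"]) if "world_from_camera" in c else pose(s)@np.array(c["T_tool_cam"])
    return c["image"],K(c),T
def ray(px,k,T,z):
    px=np.atleast_2d(px).astype(float); f,cx,cy=k
    d=np.c_[(px[:,0]-cx)/f,(px[:,1]-cy)/f,np.ones(len(px))]@T[:3,:3].T
    o=T[:3,3]; return o+d*((z-o[2])/d[:,2])[:,None]
def proj(P,k,T):
    P=np.atleast_2d(P); q=(P-T[:3,3])@T[:3,:3]; f,cx,cy=k
    return np.c_[q[:,0]/q[:,2]*f+cx,q[:,1]/q[:,2]*f+cy]
E
python3 - <<'E'
from h import *
for n in ("scene","top","wrist"):
    i,k,T=cam(n); cv2.imwrite(f"pics/{n}0.png",i[...,::-1]); np.savez(f"{n}0.npz",i=i,k=k,T=T); print(n,k,T.round(3).tolist())
s=read_state(); print({a:np.round(b,3).tolist() for a,b in s.items()})
E
```

```text
pics
scene (np.float64(489.4601735838751), 319.4589869661622, 236.84545832665086) [[0.199, 0.722, -0.662, 1.168], [0.98, -0.148, 0.133, -0.166], [-0.003, -0.675, -0.737, 0.768], [0.0, 0.0, 0.0, 1.0]]
top (np.float64(593.7875769459315), 312.6803126439347, 241.50907475573217) [[-0.001, -0.989, 0.145, 0.329], [-1.0, 0.004, 0.025, -0.05], [-0.025, -0.145, -0.989, 1.497], [0.0, 0.0, 0.0, 1.0]]
wrist (np.float64(350.1759092251683), 320.40560857997144, 237.14981152502526) [[0.389, 0.886, 0.251, 0.175], [0.921, -0.374, -0.108, 0.604], [-0.002, 0.273, -0.962, 0.383], [0.0, 0.0, 0.0, 1.0]]
{'time_s': 0.15, 'joint_positions': [56.867, 30.268, 82.138, 0.001, 67.69, -10.228], 'qvel': [0.025, -0.181, -0.19, -0.069, 0.052, 0.098], 'tau': [0.001, -44.043, -17.684, 0.063, 0.055, -0.0], 'position': [0.243, 0.575, 0.247], 'tcp_rot': [[-0.921, 0.389, -0.001], [0.389, 0.921, -0.001], [0.0, -0.002, -1.0]], 'force': [-0.312, 0.45, -1.053], 'moment': [0.001, 0.006, -0.0], 'grasp_force': 0.0, 'opening': 1.002}
```

View pics/top0.png

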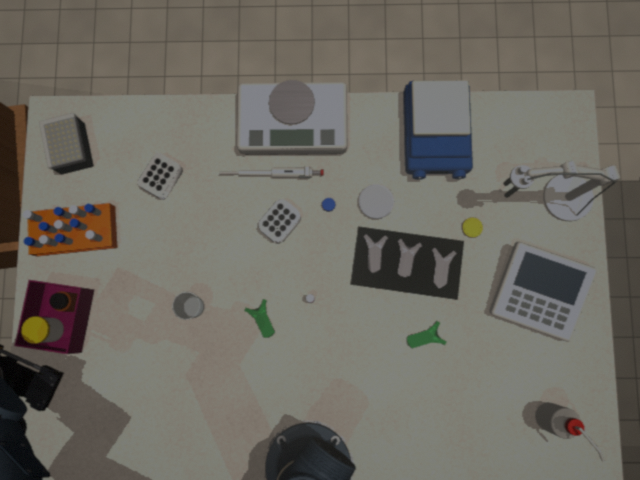

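View pics/scene0.png

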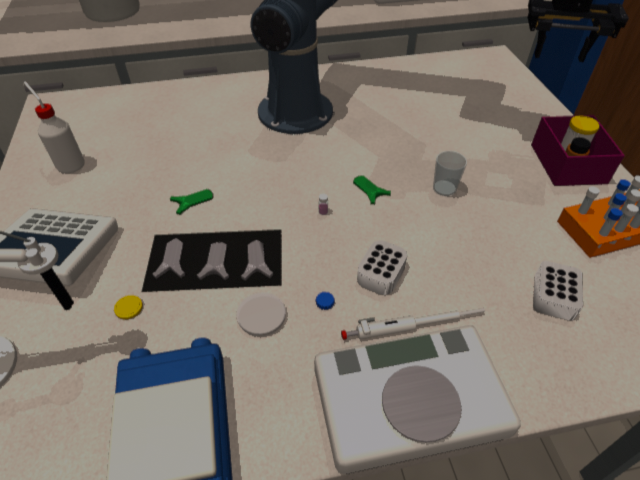

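The top view shows the pad at about (407,262) with three grey leaves at (375,252), (408,258) and (444,268). There are two block candidates, at (279,222) and (160,176). The one at (279,222) is nearest the pad. The green leaves at (260,318) and (427,335) are decoys. I'll take coarse positions from this view.

```bash
python3 - <<'E'
from h import *
d=np.load("top0.npz"); k=d["k"];T=d["T"]
def r(p,z): return ray(p,k,T,z).round(3).tolist()
print("leaves",r([[375,252],[408,258],[444,268]],.011))
print("tips/tails",r([[366,236],[385,237],[375,271],[400,241],[419,243],[404,275],[434,253],[452,255],[443,287]],.011))
print("pad",r([[359,228],[463,241],[458,298],[351,285]],.003))
print("blocks",r([[279,222],[160,176]],.04), r([[275,242]],.04))
print("others vial,cap,lid,petri,beaker,pip,green",r([[309,298],[328,205],[472,227],[375,201],[188,306],[272,173],[260,318],[427,335]],.01))
pc=np.array(r([[407,262]],0)[0]); 
for b in r([[279,222],[160,176]],.04): print(np.linalg.norm(np.array(b)[:2]-pc[:2]))
s=read_state(); print(np.array(s["tcp_rot"]).T@(np.array([.5,-.05,.3])-s["position"]))
E
```

```text
leaves [[0.519, -0.169, 0.011], [0.504, -0.252, 0.011], [0.478, -0.341, 0.011]]
tips/tails [[0.56, -0.147, 0.011], [0.557, -0.195, 0.011], [0.471, -0.169, 0.011], [0.547, -0.233, 0.011], [0.542, -0.28, 0.011], [0.461, -0.241, 0.011], [0.516, -0.317, 0.011], [0.511, -0.362, 0.011], [0.431, -0.337, 0.011]]
pad [[0.582, -0.13, 0.003], [0.547, -0.392, 0.003], [0.404, -0.375, 0.003], [0.437, -0.108, 0.003]]
blocks [[0.592, 0.071, 0.04], [0.712, 0.375, 0.04]] [[0.541, 0.081, 0.04]]
others vial,cap,lid,petri,beaker,pip,green [[0.404, -0.003, 0.01], [0.641, -0.052, 0.01], [0.582, -0.415, 0.01], [0.65, -0.171, 0.01], [0.385, 0.3, 0.01], [0.726, 0.093, 0.01], [0.355, 0.119, 0.01], [0.313, -0.294, 0.01]]
0.33533565274214433
0.6615995767834196
[-0.48014161 -0.47602955 -0.05257887]
```

Distances from the pad are 0.335 m for the block at (279,222) and 0.66 m for the one at (160,176). So the block at (279,222) is the one meant. I'll move to look at the leaves up close.

step_arm(steps=[[-0.6,-0.685,0,0,0,0,-1],[-0.6,-0.685,0,0,0,0,-1],[-0.6,-0.685,0,0,0,0,-1],[-0.6,-0.685,0,0,0,0,-1],[-0.6,-0.685,0,0,0,0,-1],[-0.6,-0.685,0,0,0,0,-1],[-0.6,-0.685,0,0,0,0,-1]])

```text
time_s: 0.73
position: [0.329, 0.3129, 0.2473]
tcp_rot: [[-0.921, 0.391, -0.001], [0.391, 0.921, -0.002], [0.0, -0.002, -1.0]]
force: [0.6, 1.3, 0.6]
opening: 1.002
grasp_force: 0.0
```

step_arm(steps=[[-0.6,-0.685,0.1,0,0,0,-0.3],[-0.6,-0.685,0.1,0,0,0,-0.3],[-0.6,-0.685,0.1,0,0,0,-0.3],[-0.6,-0.685,0.1,0,0,0,-0.3],[-0.6,-0.685,0.1,0,0,0,-0.3],[-0.6,-0.685,0.1,0,0,0,-0.3],[-0.6,-0.685,0.1,0,0,0,-0.3]])

```text
time_s: 1.32
position: [0.4162, 0.0536, 0.2174]
tcp_rot: [[-0.92, 0.391, 0.001], [0.391, 0.92, -0.001], [-0.002, -0.0, -1.0]]
force: [0.5, 0.3, 0.5]
opening: 0.66
grasp_force: 0.0
```

step_arm(steps=[[-0.6,-0.685,0.26,0,0,-0.51,-0.3],[-0.6,-0.685,0.26,0,0,-0.51,-0.3],[-0.6,-0.685,0.26,0,0,-0.51,-0.3],[-0.6,-0.685,0.26,0,0,-0.51,-0.3],[-0.6,-0.685,0.26,0,0,-0.51,-0.3],[-0.6,-0.685,0.26,0,0,-0.51,-0.3],[-0.6,-0.685,0.26,0,0,-0.51,-0.3],[-0.6,-0.685,0.26,0,0,-0.51,-0.3]])

```text
time_s: 1.98
position: [0.5035, -0.2094, 0.1381]
tcp_rot: [[-1.0, 0.004, 0.004], [0.004, 1.0, -0.004], [-0.004, -0.004, -1.0]]
force: [0.6, 0.2, 0.7]
opening: 0.651
grasp_force: 0.0
```

```bash
python3 - <<'E'
from h import *
i,k,T=cam("wrist"); cv2.imwrite("pics/w1.png",i[...,::-1]); np.savez("w1.npz",i=i,k=k,T=T)
s=read_state(); print({a:np.round(b,3).tolist() for a,b in s.items()}); print(T.round(3))
E
```

```text
{'time_s': 2.033, 'joint_positions': [-34.191, 32.953, 99.583, -0.049, 47.311, -123.942], 'qvel': [3.196, -2.779, 4.748, 1.292, 2.074, 1.719], 'tau': [-0.046, -40.188, -11.379, -0.058, 0.097, -0.082], 'position': [0.502, -0.207, 0.138], 'tcp_rot': [[-1.0, 0.004, 0.002], [0.004, 1.0, -0.002], [-0.002, -0.002, -1.0]], 'force': [0.133, -0.563, 0.397], 'moment': [0.03, -0.019, 0.02], 'grasp_force': 0.0, 'opening': 0.65}
[[ 0.004  0.961  0.277  0.429]
 [ 1.    -0.002 -0.005 -0.21 ]
 [-0.005  0.277 -0.961  0.274]
 [ 0.     0.     0.     1.   ]]
```

View pics/w1.png

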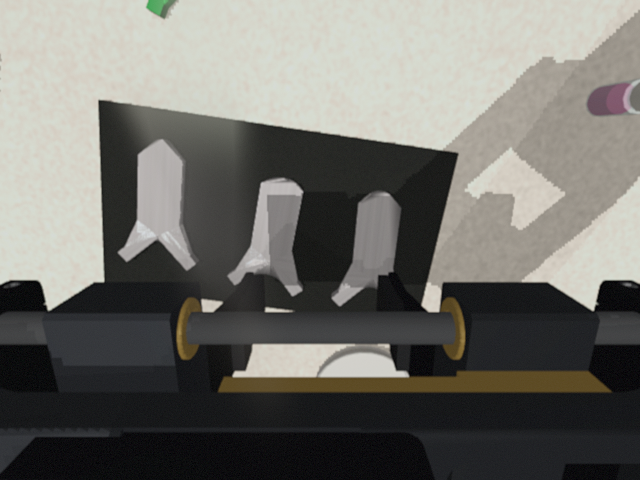

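The wrist view shows the leaves at (160,200), (270,235) and (375,245). Their tails are pointed, broad and medium, which suggests 6, 22 and 12 mm. The jaws hide the forks, so I'll back off to measure, then view the block.

step_arm(steps=[[0.3,-0.05,0,0,0,0,-0.3],[0.3,-0.05,0,0,0,0,-0.3],[0.3,-0.05,0,0,0,0,-0.3],[0.3,-0.05,0,0,0,0,-0.3],[0.3,-0.05,0,0,0,0,-0.3],[0.3,-0.05,0,0,0,0,-0.3]])

```text
time_s: 2.53
position: [0.4123, -0.2176, 0.1401]
tcp_rot: [[-1.0, -0.002, 0.002], [-0.002, 1.0, -0.002], [-0.002, -0.002, -1.0]]
force: [0.7, 0.9, -0.2]
opening: 0.65
grasp_force: 0.0
```

```bash
python3 - <<'E'
from h import *
i,k,T=cam("wrist"); np.savez("w2.npz",i=i,k=k,T=T)
s=read_state(); print(np.round(s["position"],4),np.round(s["qvel"],1))
p=proj([[.57,-.13,.01],[.57,-.39,.01],[.42,-.39,.01],[.42,-.1,.01]],k,T); print(p.round())
c=i[40:400,60:520]; cv2.imwrite("pics/w2.png",cv2.resize(c,None,fx=1.65,fy=1.65,interpolation=2)[...,::-1])
E
```

```text
[ 0.4124 -0.2176  0.14  ] [ 0.1  0.2 -0.  -0.1  0.2 -0.2]
[[417. 401.]
 [133. 400.]
 [105. 243.]
 [470. 244.]]
```

View pics/w2.png

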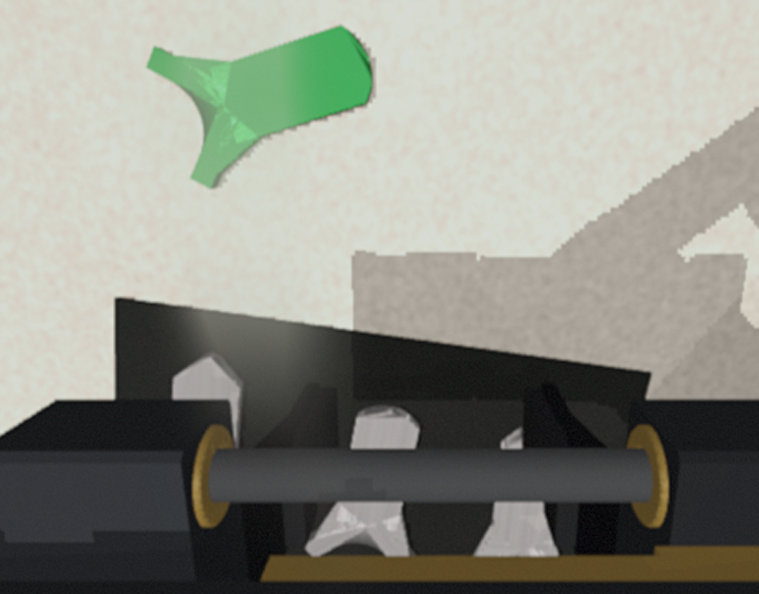

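step_arm(steps=[[0,0.9,0,0,0,0,-0.3],[0,0.9,0,0,0,0,-0.3],[0,0.9,0,0,0,0,-0.3],[0,0.9,0,0,0,0,-0.3],[0,0.9,0,0,0,0,-0.3],[0,0.9,0,0,0,0,-0.3],[0,0.9,0,0,0,0,-0.3],[0,0.9,0,0,0,0,-0.3]])

```text
time_s: 3.25
position: [0.4105, 0.0568, 0.1397]
tcp_rot: [[-1.0, -0.008, 0.0], [-0.008, 1.0, 0.001], [-0.0, 0.001, -1.0]]
force: [0.5, 0.4, -0.1]
opening: 0.648
grasp_force: 0.0
```

step_arm(steps=[[0,0,0,0,0,0,-0.3],[0,0,0,0,0,0,-0.3],[0,0,0,0,0,0,-0.3]])

```text
time_s: 3.5
position: [0.4114, 0.0518, 0.1396]
tcp_rot: [[-1.0, 0.0, 0.001], [0.0, 1.0, -0.0], [-0.001, -0.0, -1.0]]
force: [-0.1, 0.6, 0.0]
opening: 0.646
grasp_force: 0.0
```

```bash
python3 - <<'E'
from h import *
i,k,T=cam("wrist"); np.savez("w3.npz",i=i,k=k,T=T)
s=read_state(); print(np.round(s["position"],4),np.round(s["qvel"],1))
cv2.imwrite("pics/w3.png",i[...,::-1])
E
```

```text
[0.4112 0.0515 0.1396] [-0.6 -0.1  0.2  0.1  0.1  0.1]
```

View pics/w3.png

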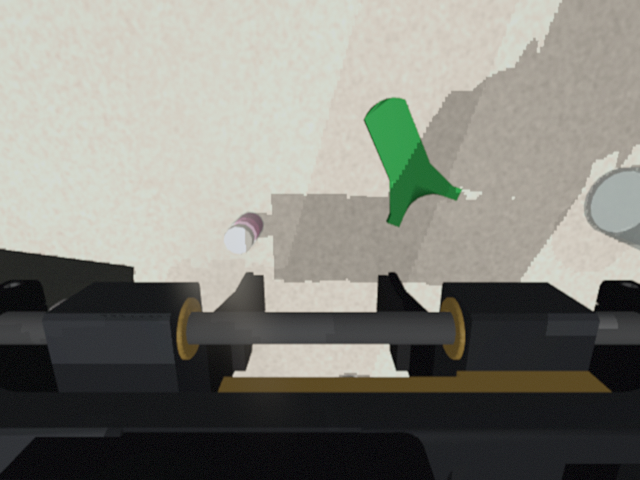

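That was the wrong way: in the wrist image the jaws hide the lower half and image-down is +x. I need to move ahead of the things instead.

step_arm(steps=[[-0.83,0.05,-0.1,0,0,0,-0.3],[-0.83,0.05,-0.1,0,0,0,-0.3],[-0.83,0.05,-0.1,0,0,0,-0.3],[-0.83,0.05,-0.1,0,0,0,-0.3],[-0.83,0.05,-0.1,0,0,0,-0.3],[-0.83,0.05,-0.1,0,0,0,-0.3],[-0.83,0.05,-0.1,0,0,0,-0.3],[-0.83,0.05,-0.1,0,0,0,-0.3]])

```text
time_s: 4.22
position: [0.6621, 0.0658, 0.1693]
tcp_rot: [[-1.0, 0.002, 0.002], [0.002, 1.0, -0.0], [-0.002, -0.0, -1.0]]
force: [-1.1, -0.3, 0.4]
opening: 0.65
grasp_force: 0.0
```

```bash
python3 - <<'E'
from h import *
i,k,T=cam("wrist"); np.savez("w4.npz",i=i,k=k,T=T); cv2.imwrite("pics/w4.png",i[...,::-1])
s=read_state(); print(np.round(s["position"],4),np.round(s["qvel"],1))
E
```

```text
[0.6594 0.0662 0.1687] [ 0.4 -1.1  4.2  0.1  0.1  0.1]
```

step_arm(steps=[[0.2,-1.0,0,0,0,0,-0.3],[0.2,-1.0,0,0,0,0,-0.3],[0.2,-1.0,0,0,0,0,-0.3],[0.2,-1.0,0,0,0,0,-0.3],[0.2,-1.0,0,0,0,0,-0.3],[0.2,-1.0,0,0,0,0,-0.3],[0.2,-1.0,0,0,0,0,-0.3],[0.2,-1.0,0,0,0,0,-0.3]])

```text
time_s: 4.93
position: [0.5962, -0.238, 0.1693]
tcp_rot: [[-1.0, 0.005, -0.002], [0.005, 1.0, -0.001], [0.002, -0.002, -1.0]]
force: [0.0, -0.2, -0.0]
opening: 0.65
grasp_force: 0.0
```

step_arm(steps=[[0,0,0.15,0,0,0,-0.3],[0,0,0.15,0,0,0,-0.3],[0,0,0.15,0,0,0,-0.3],[0,0,0.15,0,0,0,-0.3]])

```text
time_s: 5.27
position: [0.5986, -0.2312, 0.1245]
tcp_rot: [[-1.0, -0.001, -0.002], [-0.001, 1.0, 0.002], [0.002, 0.002, -1.0]]
force: [0.5, -0.4, 0.6]
opening: 0.652
grasp_force: 0.0
```

```bash
python3 - <<'E'
from h import *
i,k,T=cam("wrist"); np.savez("w5.npz",i=i,k=k,T=T); cv2.imwrite("pics/w5.png",i[...,::-1])
s=read_state(); print(np.round(s["position"],4),np.round(s["qvel"],1))
a=np.load("w4.npz")["i"]
cv2.imwrite("pics/w45.png",np.vstack([a[:300],i[:300]])[...,::-1])
E
```

```text
[ 0.5997 -0.2314  0.1255] [ 0.5 -0.9 -1.3 -0.  -0.3  0.2]
```

View pics/w45.png

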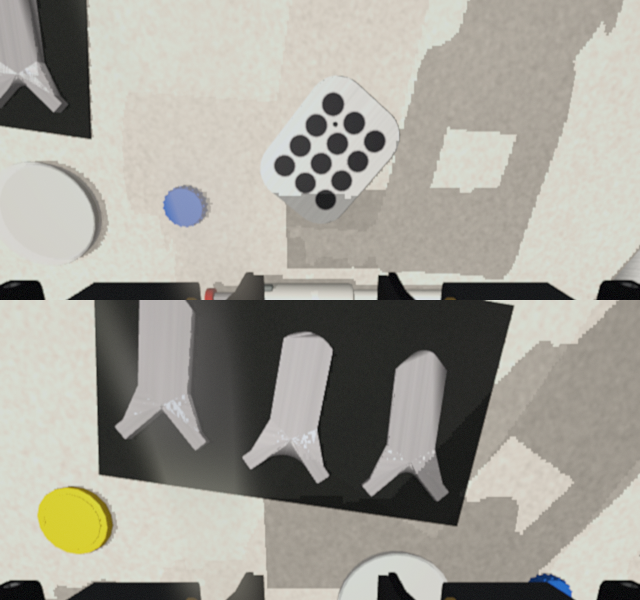

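The upper half shows the block, with its robot-side corner at about (338,78). The lower half shows the pad leaves (rows minus 300). The small one is at left, fork near (160,105); the large one in the middle, fork near (290,140); the medium one at right, fork near (410,165). Next I'll measure them precisely.

```bash
cat > m.py <<'E'
from h import *
def fit(p):
    vx,vy,x,y=cv2.fitLine(np.asarray(p,np.float32),cv2.DIST_HUBER,0,.01,.01).ravel()
    return np.array([x,y]),np.array([vx,vy])
def meet(a,b):
    s=np.linalg.solve(np.c_[a[1],-b[1]],b[0]-a[0]); return a[0]+s[0]*a[1]
def leaves(f="w5.npz",z=.011,roi=(0,280),n=3):
    d=np.load(f);i=d["i"];k=d["k"];T=d["T"]
    g=cv2.GaussianBlur(cv2.cvtColor(i,6*0+cv2.COLOR_RGB2GRAY),(3,3),0)
    m=(g>95).astype(np.uint8); m[roi[1]:]=0
    # inside pad only: components of bright not touching border of pad hull -> area filter
    cs,_=cv2.findContours(m,cv2.RETR_LIST,cv2.CHAIN_APPROX_NONE)
    out=[]
    for c in cs:
        a=cv2.contourArea(c)
        if not 3000<a<12000: continue
        p=c[:,0,:]
        sat=cv2.cvtColor(i,cv2.COLOR_RGB2HSV)[...,1]; mm=np.zeros(m.shape,np.uint8); cv2.drawContours(mm,[c],-1,1,-1)
        out.append((p,ray(p,k,T,z)[:,:2],cv2.mean(sat,mm)[0],a))
    return out
E
python3 - <<'E'
from m import *
for p,w,s,a in leaves(): print(p.min(0),p.max(0),round(s),a,w.min(0).round(3),w.max(0).round(3))
d=np.load("w4.npz");i=d["i"]
h=cv2.cvtColor(i,cv2.COLOR_RGB2HSV)
for (x,y) in [(300,110),(280,105),(270,95),(335,90),(370,95),(385,90),(395,100),(340,70),(330,60),(320,215),(300,240),(390,160),(270,160),(250,160),(350,200)]: print((x,y),i[y,x],h[y,x])
for y in (110,): print(h[y,260:320,1].tolist(), i[y,260:320,2].tolist())
E
```

```text
[362  51] [447 200] 7 6709.0 [ 0.471 -0.202] [ 0.568 -0.141]
[242  32] [332 182] 7 6979.0 [ 0.46  -0.287] [ 0.555 -0.225]
[115   0] [206 150] 7 7689.5 [ 0.442 -0.372] [ 0.533 -0.311]
(300, 110) [215 220 217] [ 72   6 220]
(280, 105) [215 210 199] [ 21  19 215]
(270, 95) [215 210 199] [ 21  19 215]
(335, 90) [216 216 212] [ 30   5 216]
(370, 95) [165 163 156] [ 23  14 165]
(385, 90) [215 210 200] [ 20  18 215]
(395, 100) [215 213 202] [ 25  15 215]
(340, 70) [214 210 199] [ 22  18 214]
(330, 60) [215 210 199] [ 21  19 215]
(320, 215) [161 160 155] [ 25  10 161]
(300, 240) [159 153 143] [ 19  26 159]
(390, 160) [206 202 191] [ 22  19 206]
(270, 160) [215 220 222] [ 99   8 222]
(250, 160) [211 205 194] [ 19  21 211]
(350, 200) [161 160 156] [ 24   8 161]
[20, 19, 19, 21, 21, 21, 22, 21, 21, 20, 20, 20, 21, 22, 20, 20, 19, 19, 19, 20, 22, 22, 21, 19, 20, 20, 21, 21, 21, 20, 20, 20, 20, 19, 19, 18, 11, 5, 6, 6, 6, 5, 6, 6, 7, 5, 6, 5, 6, 5, 5, 6, 6, 6, 6, 6, 5, 6, 6, 6] [197, 199, 199, 197, 196, 196, 195, 196, 197, 197, 198, 198, 196, 195, 196, 198, 199, 199, 199, 196, 193, 195, 197, 199, 197, 197, 196, 196, 197, 197, 197, 197, 198, 199, 199, 201, 206, 214, 217, 217, 217, 215, 214, 214, 213, 214, 215, 217, 218, 217, 217, 216, 216, 215, 214, 214, 214, 213, 213, 214]
```

```bash
cat > m2.py <<'E'
from m import *
from scipy.optimize import least_squares
d=np.load("w4.npz");i=d["i"];k=d["k"];T=d["T"]
h=cv2.GaussianBlur(cv2.cvtColor(i,cv2.COLOR_RGB2HSV)[...,1],(3,3),0)
m=(h<13).astype(np.uint8); m[:, :230]=0;m[:,420:]=0;m[250:]=0;m[:60]=0
m=cv2.morphologyEx(m,cv2.MORPH_OPEN,np.ones((5,5)))
c=max(cv2.findContours(m,0,1)[0],key=cv2.contourArea)
hl=cv2.convexHull(c)[:,0]; w=ray(hl,k,T,.04)[:,:2].astype(np.float32)
print("rect",cv2.minAreaRect(w)); print(hl.min(0),hl.max(0))
cw=ray(c[:,0],k,T,.04)[:,:2]
r=cv2.boxPoints(cv2.minAreaRect(w)); o=r[np.argmin(r[:,0])]; print("box",r.round(4).tolist(),"orig",o)
# refine by lines on the two sides at the robot corner
others=sorted([q for q in r],key=lambda q:np.linalg.norm(q-o))[1:3]
L=[]
for q in others:
    u=(q-o)/np.linalg.norm(q-o); n=np.array([-u[1],u[0]]); s=(cw-o)@u; t=(cw-o)@n
    sel=cw[(abs(t)<.005)&(s>.028)&(s<np.linalg.norm(q-o)-.028)]; L.append(fit(sel)); print("n",len(sel),np.degrees(np.arctan2(*L[-1][1][::-1])), np.abs((sel-L[-1][0])@np.array([-L[-1][1][1],L[-1][1][0]])).max())
O=meet(*L); print("corner",O, "nearest contour dist", np.linalg.norm(cw-O,axis=1).min(), "r=",np.linalg.norm(cw-O,axis=1).min()/(2**.5-1))
# leaves
for p,w,s,a in leaves():
    f=w[w[:,0]<w[:,0].max()-.04]  # shank part
    ctr=f.mean(0)
    f=f[(f[:,0]>f[:,0].min()+.016)]
    # side split
    v=fit(f)[1]; v*=np.sign(v[0]); n=np.array([-v[1],v[0]])
    for _ in range(4):
        t=(f-f.mean(0))@n; mid=(t.max()+t.min())/2
        A=fit(f[(t>mid+.012)]);B=fit(f[(t<mid-.012)])
        va=A[1]*np.sign(A[1][0]);vb=B[1]*np.sign(B[1][0]); v=(va+vb)/np.linalg.norm(va+vb);n=np.array([-v[1],v[0]])
    wid=(A[0]-B[0])@n; c0=(A[0]+B[0])/2
    yaw=np.degrees(np.arctan2(v[1],v[0]))
    s=(w-c0)@v; t=(w-c0)@n
    # inner prong edges: bisector offset; max-s tips
    res=[]
    b=[fit(w[(np.sign(t)==sg)&(abs(t)>.013)&(abs(t)<.019)&(s>s.max()-.045)&(abs(t)>0)&(s+0*t> s.max()-.022)]) for sg in (1,-1)]
    N=meet(*b)
    cen=s[(abs(t)<.0015)&(s>s.min()+.05)].max()
    g=(N-c0)@v
    ang=[np.degrees(np.arctan2(x[1]@n,x[1]@v)) for x in b]
    print("leaf yaw %.2f shank w %.4f notch"%(yaw,wid),N.round(4),"t %.4f"%((N-c0)@n),"fillet depth %.4f tips %.4f tail %.4f"%(g-cen,s.max()-g,g-s.min()),np.round(ang,1), "grip",(N-.03*v).round(4),"axis pt",(c0+(g-.03)*v).round(4))
E
python3 m2.py
```

```text
rect ((0.5999295115470886, 0.07061285525560379), (0.07468537986278534, 0.09909018129110336), 49.93733596801758)
[260  76] [399 222]
box [[0.5379999876022339, 0.0738999992609024], [0.6137999892234802, 0.010099999606609344], [0.661899983882904, 0.06729999929666519], [0.5860000252723694, 0.13109999895095825]] orig [0.53797597 0.07392143]
n 19 50.07274 0.00025879550479594477
n 49 -39.85031 0.0003430408365845078
corner [0.5383373  0.07380545] nearest contour dist 0.009051911148576595 r= 0.02185324666028983Traceback (most recent call last):
  File "m2.py", line 37, in <module>
    cen=s[(abs(t)<.0015)&(s>s.min()+.05)].max()
    return umr_maximum(a, axis, None, out, keepdims, initial, where)
ValueError: zero-size array to reduction operation maximum which has no identity
```

The block measures 99 x 75 mm as it should, with bisector yaw at 5.1° and a corner radius that looks like 22 mm. That still has to be confirmed by feel. Now I'll fix the leaf fit.

```bash
cat > m3.py <<'E'
from m import *
import sys
for p,w,_,a in leaves():
    c=w.mean(0); v=np.array([1.,0.])
    tips=w[w[:,0]>w[:,0].max()-.012]
    for _ in range(6):
        n=np.array([-v[1],v[0]]); s=(w-c)@v; t=(w-c)@n
        S=s.max(); q=(s<S-.045)&(s>S-.08)
        A=fit(w[q&(t>0)]);B=fit(w[q&(t<0)])
        va=A[1]*np.sign(A[1]@v);vb=B[1]*np.sign(B[1]@v); v=(va+vb)/np.linalg.norm(va+vb)
        n=np.array([-v[1],v[0]]); c=(A[0]+B[0])/2
    s=(w-c)@v; t=(w-c)@n; S=s.max()
    cen=s[(abs(t)<.002)&(s>S-.045)].mean()
    b=[]
    for sg in (1,-1):
        tt=t*sg; q=(s>cen+.001)&(tt>.0165)&(tt<.0225)&(s<S-.0)
        # inner edge only: points with s - tt small vs outer -> inner edge has larger s at same t
        sub=w[q]; ss=s[q]-tt[q]; sub=sub[ss>ss.max()-.004]; b.append(fit(sub))
    N=meet(*b); g=(N-c)@v
    ang=[np.degrees(np.arctan((x[1]@n)/(x[1]@v))) for x in b]
    print("yaw %.2f w %.4f"%(np.degrees(np.arctan2(v[1],v[0])),(A[0]-B[0])@n),"notch",N.round(4),"t %.4f fillet %.4f tips %.4f"%((N-c)@n,cen-g,S-g),np.round(ang,1),"grip",(c+(g-.03)*v).round(4))
E
python3 m3.py; python3 -c "
from h import *;s=read_state();print(np.round(s['position'],4),np.round(s['tcp_rot'],4).tolist(),s['joint_positions'])"
```

```text
yaw -3.23 w 0.0328 notch [ 0.5432 -0.1705] t -0.0000 fillet 0.0033 tips 0.0233 [ 45.2 -45.7] grip [ 0.5132 -0.1688]
yaw -12.06 w 0.0324 notch [ 0.5278 -0.2531] t 0.0001 fillet 0.0070 tips 0.0236 [ 45.5 -45.1] grip [ 0.4984 -0.2469]
yaw -9.19 w 0.0344 notch [ 0.507 -0.339] t -0.0006 fillet 0.0016 tips 0.0226 [ 45.4 -46.5] grip [ 0.4775 -0.3336]
[ 0.5997 -0.2314  0.1255] [[-1.0, -0.0017, 0.0002], [-0.0017, 1.0, 0.0], [-0.0002, 0.0, -1.0]] [-3.10501260e+01  4.00220805e+01  8.50670070e+01  9.57654020e-03
  5.49028481e+01 -1.21150554e+02]
```

Identified by fillet depth: the middle leaf is the 22 mm one (yaw -12°, grip at (0.498,-0.247)), the right one is 12 mm, and the left one is 6 mm. I'll fetch the 22 mm leaf first.

step_arm(steps=[[0.336,-0.052,0.2,0,0,0.267,-0.3],[0.336,-0.052,0.2,0,0,0.267,-0.3],[0.336,-0.052,0.2,0,0,0.267,-0.3],[0.336,-0.052,0.2,0,0,0.267,-0.3],[0.336,-0.052,0.2,0,0,0.267,-0.3],[0.336,-0.052,0.2,0,0,0.267,-0.3]])

```text
time_s: 5.82
position: [0.501, -0.2487, 0.0662]
tcp_rot: [[-0.978, 0.207, 0.004], [0.207, 0.978, -0.003], [-0.004, -0.002, -1.0]]
force: [0.3, -0.5, 0.1]
opening: 0.651
grasp_force: 0.0
```

```bash
cat > st.py <<'E'
from h import *
s=read_state();R=np.array(s['tcp_rot']);print('t',round(s['time_s'],2),'pos',np.round(s['position'],4),'yawx',np.degrees(np.arctan2(R[1,0],R[0,0])).round(2),'tilt',R[2].round(4),'F',np.round(s['force'],2),'M',np.round(s['moment'],3),'op',round(s['opening'],3),'gf',s['grasp_force'])
E
python3 st.py
```

```text
t 5.82 pos [ 0.501  -0.2487  0.0662] yawx 168.07 tilt [-0.0043 -0.0019 -1.    ] F [ 0.34 -0.46  0.1 ] M [-0.055 -0.044 -0.018] op 0.651 gf 0.0
```

step_arm(steps=[[0,0,0.12,0,0,0,-0.3],[0,0,0.12,0,0,0,-0.3],[0,0,0.12,0,0,0,-0.3],[0,0,0.12,0,0,0,-0.3],[0,0,0.12,0,0,0,1],[0,0,0.12,0,0,0,1],[0,0,0.12,0,0,0,1],[0,0,0.12,0,0,0,1]])

```text
time_s: 6.48
position: [0.499, -0.2478, 0.0288]
tcp_rot: [[-0.978, 0.207, 0.0], [0.207, 0.978, -0.0], [-0.0, -0.0, -1.0]]
force: [0.2, 1.1, 0.2]
opening: 0.432
grasp_force: 0.0
```

step_arm(steps=[[0,0,0,0,0,0,1],[0,0,0,0,0,0,1]])

```text
time_s: 6.65
position: [0.4989, -0.2477, 0.0287]
tcp_rot: [[-0.978, 0.208, -0.0], [0.208, 0.978, 0.0], [0.0, 0.0, -1.0]]
force: [0.1, 1.5, 1.3]
opening: 0.365
grasp_force: 30.0
```

```bash
python3 st.py
```

```text
t 6.65 pos [ 0.4989 -0.2477  0.0287] yawx 168.02 tilt [ 1.e-04  4.e-04 -1.e+00] F [0.12 1.49 1.31] M [ 0.263 -0.117 -0.009] op 0.365 gf 29.997431337833405
```

Gripped: opening 31.8 mm at 30 N. I'll lift it and carry it over to a stand-off in front of the corner.

step_arm(steps=[[0,0,-0.1,0,0,0,1],[0,0,-0.2,0,0,0,1],[0.28,0.9,-0.2,0,0,-0.38,1],[0.28,0.9,-0.2,0,0,-0.38,1],[0.28,0.9,-0.2,0,0,-0.38,1],[0.28,0.9,-0.2,0,0,-0.38,1],[0.28,0.9,-0.2,0,0,-0.38,1],[0.28,0.9,-0.2,0,0,-0.38,1]])

```text
time_s: 7.32
position: [0.475, 0.0025, 0.0884]
tcp_rot: [[-0.996, -0.088, -0.001], [-0.088, 0.996, 0.0], [0.001, 0.0, -1.0]]
force: [0.8, 0.1, -2.0]
opening: 0.363
grasp_force: 30.0
```

step_arm(steps=[[0,0,0,0,0,0,1],[0,0,0,0,0,0,1],[0,0,0,0,0,0,1]])

```text
time_s: 7.57
position: [0.4762, 0.0009, 0.0885]
tcp_rot: [[-0.996, -0.091, 0.001], [-0.091, 0.996, -0.0], [-0.001, -0.001, -1.0]]
force: [0.6, 0.5, -0.7]
opening: 0.358
grasp_force: 30.0
```

```bash
cat > go.py <<'E'
import sys
from h import *
s=read_state();R=np.array(s['tcp_rot']);a=[float(x) for x in sys.argv[1:]]
d=R.T@(np.array(a[:3])-s['position'])/.3
y=np.degrees(np.arctan2(R[1,0],R[0,0])); dy=(a[3]+180-y+180)%360-180
print("shift",d.round(4),"turn z",round(-dy/45,4))
E
python3 st.py; python3 go.py .4686 .0676 .035 5.1
```

```text
t 7.57 pos [0.4762 0.0009 0.0885] yawx -174.8 tilt [-6.e-04 -5.e-04 -1.e+00] F [ 0.61  0.49 -0.74] M [ 0.028  0.023 -0.019] op 0.358 gf 29.99521315097809
shift [0.0052 0.2237 0.1781] turn z 0.0023
```

step_arm(steps=[[0.005,0.224,0,0,0,0,1],[0.005,0.224,0,0,0,0,1],[0.005,0.224,0.15,0,0,0,1],[0.005,0.224,0.2,0,0,0,1],[0.005,0.224,0.2,0,0,0,1],[0.005,0.224,0.2,0,0,0,1],[0.005,0.224,0.2,0,0,0,1]])

```text
time_s: 8.15
position: [0.469, 0.0663, 0.0285]
tcp_rot: [[-0.996, -0.087, 0.0], [-0.087, 0.996, -0.0], [-0.0, -0.0, -1.0]]
force: [0.2, 0.3, -2.0]
opening: 0.362
grasp_force: 30.0
```

```bash
python3 st.py; python3 go.py .5085 .0711 .0275 5.1;  python3 - <<'E'
from h import *
for n in("wrist","scene"):
    i,k,T=cam(n); np.savez(n+"6.npz",i=i,k=k,T=T)
    if n=="scene":
        p=proj([.52,.07,.01],k,T)[0].astype(int);c=i[p[1]-50:p[1]+50,p[0]-65:p[0]+65]; b=cv2.resize(c,(624,480),interpolation=2)
        cv2.imwrite("pics/s6.png",b[...,::-1])
E
```

```text
t 8.15 pos [0.469  0.0663 0.0285] yawx -175.01 tilt [-3.e-04 -2.e-04 -1.e+00] F [ 0.23  0.34 -2.02] M [ 0.024  0.081 -0.002] op 0.362 gf 29.999420642852783
shift [-0.1325  0.0044  0.0034] turn z -0.0025
```

View pics/s6.png

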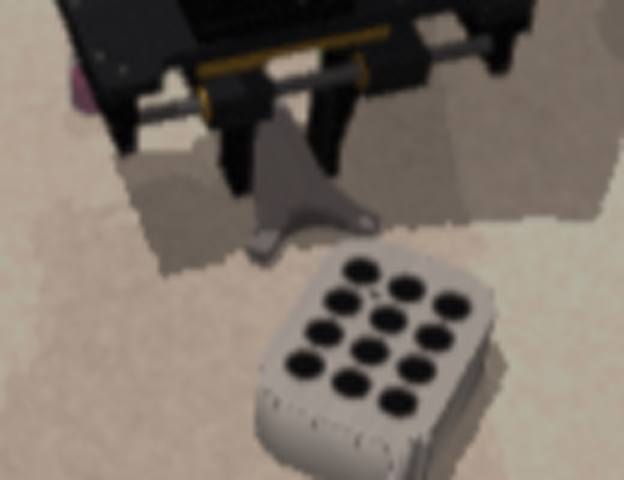

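The crop shows the large leaf's fork at about (310,240), facing the rounded corner at about (350,245), held level just above the bench. I'll approach gently.

step_arm(steps=[[-0.05,0.004,0.002,0,0,0,1],[-0.1,0.004,0.003,0,0,0,1],[-0.113,0.004,0.004,0,0,0,1],[-0.113,0.004,0.004,0,0,0,1],[-0.113,0.004,0.004,0,0,0,1],[-0.113,0.004,0.004,0,0,0,1]])

```text
time_s: 8.75
position: [0.5004, 0.0719, 0.0274]
tcp_rot: [[-0.996, -0.089, -0.002], [-0.089, 0.996, 0.0], [0.002, 0.0, -1.0]]
force: [-0.6, -0.4, -2.6]
opening: 0.363
grasp_force: 30.0
```

```bash
python3 st.py
```

```text
t 8.75 pos [0.5004 0.0719 0.0274] yawx -174.88 tilt [ 2.2e-03  3.0e-04 -1.0e+00] F [-0.55 -0.36 -2.55] M [0.019 0.099 0.012] op 0.363 gf 29.99950021505356
```

step_arm(steps=[[-0.003,0,0,0,0,0,1],[-0.006,0,0,0,0,0,1],[-0.006,0,0,0,0,0,1],[-0.006,0,0,0,0,0,1]])

```text
time_s: 9.08
position: [0.5036, 0.0722, 0.0274]
tcp_rot: [[-0.996, -0.089, -0.0], [-0.089, 0.996, -0.0], [0.0, 0.0, -1.0]]
force: [0.2, 0.5, -1.7]
opening: 0.362
grasp_force: 30.0
```

```bash
python3 st.py
```

```text
t 9.08 pos [0.5036 0.0722 0.0274] yawx -174.87 tilt [ 2.e-04  0.e+00 -1.e+00] F [ 0.19  0.48 -1.71] M [ 0.101  0.036 -0.024] op 0.362 gf 29.99932587146759
```

step_arm(steps=[[-0.003,-0.004,0,0,0,0,1],[-0.005,-0.004,0,0,0,0,1],[-0.005,-0.004,0,0,0,0,1]])

```text
time_s: 9.33
position: [0.5056, 0.071, 0.0274]
tcp_rot: [[-0.996, -0.089, 0.0], [-0.089, 0.996, -0.0], [-0.0, -0.0, -1.0]]
force: [0.0, 0.2, -1.8]
opening: 0.359
grasp_force: 30.0
```

```bash
python3 st.py
```

```text
t 9.33 pos [0.5056 0.071  0.0274] yawx -174.88 tilt [-4.e-04 -1.e-04 -1.e+00] F [ 0.04  0.16 -1.77] M [ 0.089 -0.007 -0.045] op 0.359 gf 29.9995020031929
```

step_arm(steps=[[-0.003,0,0,0,0,0,1],[-0.005,0,0,0,0,0,1],[-0.005,0,0,0,0,0,1]])

```text
time_s: 9.58
position: [0.5071, 0.0712, 0.0274]
tcp_rot: [[-0.996, -0.089, 0.0], [-0.089, 0.996, -0.0], [-0.0, -0.0, -1.0]]
force: [0.1, -0.2, -0.7]
opening: 0.357
grasp_force: 30.0
```

```bash
python3 st.py
```

```text
t 9.58 pos [0.5071 0.0712 0.0274] yawx -174.87 tilt [-4.e-04 -0.e+00 -1.e+00] F [ 0.09 -0.25 -0.73] M [ 0.015  0.039 -0.051] op 0.357 gf 29.999447464942932
```

step_arm(steps=[[-0.002,0,0,0,0,0,1],[-0.003,0,0,0,0,0,1],[-0.003,0,0,0,0,0,1]])

```text
time_s: 9.83
position: [0.5075, 0.0714, 0.0273]
tcp_rot: [[-0.996, -0.09, -0.0], [-0.09, 0.996, 0.0], [0.0, 0.0, -1.0]]
force: [-0.7, 0.5, -1.6]
opening: 0.362
grasp_force: 30.0
```

step_arm(steps=[[-0.002,0,0,0,0,0,1],[-0.003,0,0,0,0,0,1],[-0.003,0,0,0,0,0,1]])

```text
time_s: 10.08
position: [0.5078, 0.0715, 0.0272]
tcp_rot: [[-0.996, -0.09, -0.002], [-0.09, 0.996, 0.0], [0.002, 0.0, -1.0]]
force: [-1.7, -0.2, -1.3]
opening: 0.36
grasp_force: 30.0
```

```bash
python3 st.py
```

```text
t 10.08 pos [0.5078 0.0715 0.0272] yawx -174.86 tilt [ 1.9e-03  3.0e-04 -1.0e+00] F [-1.67 -0.18 -1.3 ] M [0.034 0.349 0.016] op 0.36 gf 30.002206563949585
```

Contact is at TCP x ≈ 0.5073, with soft compliance. I'll press to about 3 N, then rock the leaf ±0.06 rad about the notch.

step_arm(steps=[[-0.004,0,0,0,0,0,1],[-0.004,0,0,0,0,0,1],[-0.004,0,0,0,0,0,1],[-0.004,0,0,0,0,0,1]])

```text
time_s: 10.42
position: [0.5082, 0.0717, 0.0271]
tcp_rot: [[-0.996, -0.09, -0.004], [-0.09, 0.996, 0.0], [0.003, 0.001, -1.0]]
force: [-4.4, 0.7, -1.4]
opening: 0.36
grasp_force: 30.0
```

```bash
python3 st.py
```

```text
t 10.42 pos [0.5082 0.0717 0.0271] yawx -174.85 tilt [ 3.5e-03  5.0e-04 -1.0e+00] F [-4.45  0.66 -1.45] M [0.155 0.826 0.119] op 0.36 gf 30.01437485218048
```

step_arm(steps=[[0,-0.003,0,0,0,-0.038,1],[0,-0.006,0,0,0,-0.076,1],[0,-0.006,0,0,0,-0.076,1],[0,-0.006,0,0,0,-0.076,1]])

```text
time_s: 10.75
position: [0.5087, 0.0694, 0.0271]
tcp_rot: [[-0.989, -0.148, -0.003], [-0.148, 0.989, -0.0], [0.003, 0.0, -1.0]]
force: [-3.8, -1.4, -1.0]
opening: 0.359
grasp_force: 30.0
```

```bash
python3 st.py
```

```text
t 10.75 pos [0.5087 0.0694 0.0271] yawx -171.51 tilt [ 3.e-03  4.e-04 -1.e+00] F [-3.81 -1.43 -0.96] M [-0.272  0.826 -0.122] op 0.359 gf 30.012503564357758
```

```bash
cat >> st.py <<'E'
x=-R[:,0]; N=np.array(s['position'])+.03*x
F=np.array(s['force']);M=np.array(s['moment'])
print('N',N[:2].round(4),'leafyaw',np.degrees(np.arctan2(x[1],x[0])).round(2),'Fx',round(F[:2]@x[:2],2),'Fy',round(-F[0]*x[1]+F[1]*x[0],2),'Mn',round(M[2]-.03*(x[0]*F[1]-x[1]*F[0]),3))
E
```

step_arm(steps=[[0,0.003,0,0,0,0.038,1],[0,0.003,0,0,0,0.038,1],[0,0.003,0,0,0,0.038,1]])

```text
time_s: 11.0
position: [0.5088, 0.0706, 0.0271]
tcp_rot: [[-0.993, -0.12, -0.002], [-0.12, 0.993, 0.0], [0.002, 0.0, -1.0]]
force: [-4.7, 0.1, -1.9]
opening: 0.365
grasp_force: 30.0
```

```bash
python3 st.py
```

```text
t 11.0 pos [0.5088 0.0706 0.0271] yawx -173.12 tilt [ 2.2e-03  4.0e-04 -1.0e+00] F [-4.68  0.05 -1.89] M [0.045 0.897 0.106] op 0.365 gf 30.001751482486725
N [0.5386 0.0742] leafyaw 6.88 Fx -4.64 Fy 0.61 Mn 0.088
```

step_arm(steps=[[0,0.003,0,0,0,0.038,1],[0,0.003,0,0,0,0.038,1],[0,0.003,0,0,0,0.038,1]])

```text
time_s: 11.25
position: [0.5083, 0.0718, 0.0271]
tcp_rot: [[-0.996, -0.091, -0.003], [-0.091, 0.996, 0.0], [0.003, 0.001, -1.0]]
force: [-4.6, 2.2, -2.3]
opening: 0.361
grasp_force: 30.0
```

```bash
python3 st.py
```

```text
t 11.25 pos [0.5083 0.0718 0.0271] yawx -174.8 tilt [ 3.1e-03  5.0e-04 -1.0e+00] F [-4.63  2.18 -2.29] M [0.232 0.981 0.18 ] op 0.361 gf 30.01725286245346
N [0.5382 0.0745] leafyaw 5.2 Fx -4.41 Fy 2.59 Mn 0.103
```

step_arm(steps=[[0,0.003,0,0,0,0.038,1],[0,0.003,0,0,0,0.038,1],[0,0.003,0,0,0,0.038,1]])

```text
time_s: 11.5
position: [0.5077, 0.073, 0.027]
tcp_rot: [[-0.998, -0.061, -0.004], [-0.061, 0.998, 0.001], [0.004, 0.001, -1.0]]
force: [-6.1, 3.4, -1.8]
opening: 0.363
grasp_force: 30.0
```

```bash
python3 st.py
```

```text
t 11.5 pos [0.5077 0.073  0.027 ] yawx -176.48 tilt [ 4.1e-03  8.0e-04 -1.0e+00] F [-6.15  3.38 -1.85] M [0.562 1.055 0.294] op 0.363 gf 30.044407546520233
N [0.5376 0.0749] leafyaw 3.52 Fx -5.93 Fy 3.75 Mn 0.181
```

step_arm(steps=[[0,0.003,0,0,0,0.038,1],[0,0.003,0,0,0,0.038,1],[0,0.003,0,0,0,0.038,1]])

```text
time_s: 11.75
position: [0.507, 0.0743, 0.027]
tcp_rot: [[-0.999, -0.032, -0.005], [-0.032, 0.999, 0.001], [0.005, 0.001, -1.0]]
force: [-6.3, 4.3, -0.2]
opening: 0.361
grasp_force: 30.1
```

```bash
python3 st.py
```

```text
t 11.75 pos [0.507  0.0743 0.027 ] yawx -178.17 tilt [ 0.0053  0.0011 -1.    ] F [-6.32  4.34 -0.2 ] M [0.789 1.145 0.349] op 0.361 gf 30.07887750864029
N [0.537  0.0753] leafyaw 1.83 Fx -6.18 Fy 4.54 Mn 0.213
```

step_arm(steps=[[0,-0.005,0,0,0,-0.06,1],[0,-0.01,0,0,0,-0.127,1],[0,-0.01,0,0,0,-0.127,1],[0,-0.01,0,0,0,-0.127,1]])

```text
time_s: 12.08
position: [0.5088, 0.0701, 0.0272]
tcp_rot: [[-0.992, -0.129, -0.002], [-0.129, 0.992, -0.0], [0.002, 0.0, -1.0]]
force: [-5.7, -0.9, -2.2]
opening: 0.362
grasp_force: 30.0
```

```bash
python3 st.py
```

```text
t 12.08 pos [0.5088 0.0701 0.0272] yawx -172.56 tilt [ 2.e-03  2.e-04 -1.e+00] F [-5.65 -0.89 -2.21] M [-0.152  0.893 -0.039] op 0.362 gf 29.999203383922577
N [0.5386 0.074 ] leafyaw 7.44 Fx -5.72 Fy -0.15 Mn -0.035
```

step_arm(steps=[[0,-0.003,0,0,0,-0.038,1],[0,-0.003,0,0,0,-0.038,1],[0,-0.003,0,0,0,-0.038,1]])

```text
time_s: 12.33
position: [0.5086, 0.0689, 0.0271]
tcp_rot: [[-0.987, -0.158, -0.003], [-0.158, 0.987, -0.0], [0.003, 0.0, -1.0]]
force: [-6.1, -3.6, -2.4]
opening: 0.364
grasp_force: 30.0
```

```bash
python3 st.py
```

```text
t 12.33 pos [0.5086 0.0689 0.0271] yawx -170.91 tilt [ 2.9e-03  3.0e-04 -1.0e+00] F [-6.08 -3.58 -2.37] M [-0.501  1.002 -0.244] op 0.364 gf 30.028193593025208
N [0.5382 0.0736] leafyaw 9.09 Fx -6.57 Fy -2.58 Mn -0.167
```

step_arm(steps=[[0,-0.003,0,0,0,-0.038,1],[0,-0.003,0,0,0,-0.038,1],[0,-0.003,0,0,0,-0.038,1]])

```text
time_s: 12.58
position: [0.5083, 0.0675, 0.0271]
tcp_rot: [[-0.982, -0.187, -0.004], [-0.187, 0.982, -0.001], [0.004, 0.0, -1.0]]
force: [-6.0, -4.7, -1.2]
opening: 0.361
grasp_force: 30.1
```

```bash
python3 st.py
```

```text
t 12.58 pos [0.5083 0.0675 0.0271] yawx -169.22 tilt [ 4.e-03  2.e-04 -1.e+00] F [-6.03 -4.72 -1.16] M [-0.912  1.122 -0.331] op 0.361 gf 30.07283627986908
N [0.5377 0.0732] leafyaw 10.78 Fx -6.8 Fy -3.51 Mn -0.226
```

step_arm(steps=[[0,-0.003,0,0,0,-0.038,1],[0,-0.003,0,0,0,-0.038,1],[0,-0.003,0,0,0,-0.038,1]])

```text
time_s: 12.83
position: [0.508, 0.0662, 0.027]
tcp_rot: [[-0.976, -0.216, -0.005], [-0.216, 0.976, -0.001], [0.005, 0.0, -1.0]]
force: [-8.0, -7.7, -1.1]
opening: 0.363
grasp_force: 30.1
```

```bash
python3 st.py
```

```text
t 12.83 pos [0.508  0.0662 0.027 ] yawx -167.53 tilt [ 5.1e-03  2.0e-04 -1.0e+00] F [-7.95 -7.75 -1.11] M [-1.395  1.259 -0.563] op 0.363 gf 30.138673782348633
N [0.5373 0.0727] leafyaw 12.47 Fx -9.44 Fy -5.85 Mn -0.388
```

The leaf resists at once on both sides of 7.3°: -0.17 N·m at +0.03 rad, +0.1 to +0.2 N·m the other way, with the notch pushed back. A rocking leaf would turn freely over ±4.6°. So the 22 mm leaf fits, and being the largest it is the answer. Now back to the centre, ease off, and lower it to the bench.

step_arm(steps=[[0.004,0.005,0,0,0,0.06,1],[0.008,0.0088,0,0,0,0.113,1],[0.008,0.0088,0,0,0,0.113,1],[0.008,0.0088,0,0,0,0.113,1]])

```text
time_s: 13.17
position: [0.5085, 0.0695, 0.0275]
tcp_rot: [[-0.991, -0.131, 0.003], [-0.131, 0.991, -0.0], [-0.003, -0.001, -1.0]]
force: [-1.2, -0.1, -3.0]
opening: 0.363
grasp_force: 30.0
```

```bash
python3 st.py
```

```text
t 13.17 pos [0.5085 0.0695 0.0275] yawx -172.45 tilt [-2.6e-03 -6.0e-04 -1.0e+00] F [-1.17 -0.1  -3.04] M [0.114 0.393 0.006] op 0.363 gf 30.001489520072937
N [0.5382 0.0735] leafyaw 7.55 Fx -1.17 Fy 0.05 Mn 0.004
```

step_arm(steps=[[0,0,0.002,0,0,0,1],[0,0,0.0045,0,0,0,1],[0,0,0.0045,0,0,0,1],[0,0,0.0045,0,0,0,1]])

```text
time_s: 13.5
position: [0.5084, 0.0696, 0.0262]
tcp_rot: [[-0.991, -0.13, 0.002], [-0.13, 0.991, -0.0], [-0.002, -0.0, -1.0]]
force: [-1.5, 1.8, -1.6]
opening: 0.361
grasp_force: 30.0
```

```bash
python3 st.py
```

```text
t 13.5 pos [0.5084 0.0696 0.0262] yawx -172.52 tilt [-2.4e-03 -5.0e-04 -1.0e+00] F [-1.46  1.83 -1.62] M [0.084 0.081 0.037] op 0.361 gf 30.000059008598328
N [0.5381 0.0736] leafyaw 7.48 Fx -1.21 Fy 2.01 Mn -0.023
```

step_arm(steps=[[0,0,0.002,0,0,0,1],[0,0,0.004,0,0,0,1],[0,0,0.004,0,0,0,1],[0,0,0.004,0,0,0,1]])

```text
time_s: 13.83
position: [0.5082, 0.0695, 0.0254]
tcp_rot: [[-0.992, -0.13, 0.002], [-0.13, 0.992, -0.0], [-0.002, -0.001, -1.0]]
force: [0.1, 0.8, 4.2]
opening: 0.361
grasp_force: 33.2
```

```bash
python3 st.py
```

```text
t 13.83 pos [0.5082 0.0695 0.0254] yawx -172.54 tilt [-2.4e-03 -5.0e-04 -1.0e+00] F [0.1  0.79 4.24] M [ 0.097  0.027 -0.035] op 0.361 gf 33.2091097306693
N [0.538  0.0734] leafyaw 7.46 Fx 0.2 Fy 0.77 Mn -0.058
```

The leaf is on the bench. I'll press it home to about 5 N.

step_arm(steps=[[-0.003,0,0,0,0,0,1],[-0.007,0,0,0,0,0,1],[-0.007,0,0,0,0,0,1],[-0.007,0,0,0,0,0,1],[-0.007,0,0,0,0,0,1],[-0.007,0,0,0,0,0,1],[-0.007,0,0,0,0,0,1],[-0.007,0,0,0,0,0,1]])

```text
time_s: 14.5
position: [0.5084, 0.0696, 0.0254]
tcp_rot: [[-0.991, -0.13, -0.002], [-0.13, 0.991, -0.0], [0.002, -0.0, -1.0]]
force: [-2.1, -0.8, 7.6]
opening: 0.363
grasp_force: 34.9
```

```bash
python3 st.py
```

```text
t 14.5 pos [0.5084 0.0696 0.0254] yawx -172.51 tilt [ 1.8e-03 -2.0e-04 -1.0e+00] F [-2.1  -0.79  7.61] M [-0.21   0.54  -0.019] op 0.363 gf 34.897276405245066
N [0.5381 0.0735] leafyaw 7.49 Fx -2.18 Fy -0.51 Mn -0.004
```

step_arm(steps=[[-0.003,0,-0.002,0,0,0,1],[-0.007,0,-0.002,0,0,0,1],[-0.007,0,-0.002,0,0,0,1],[-0.007,0,-0.002,0,0,0,1],[-0.007,0,-0.002,0,0,0,1],[-0.007,0,-0.002,0,0,0,1],[-0.007,0,-0.002,0,0,0,1]])

```text
time_s: 15.08
position: [0.5089, 0.07, 0.0254]
tcp_rot: [[-0.991, -0.131, -0.005], [-0.131, 0.991, -0.0], [0.005, 0.0, -1.0]]
force: [-6.1, -3.4, 6.0]
opening: 0.361
grasp_force: 33.7
```

```bash
python3 st.py
```

```text
t 15.08 pos [0.5089 0.07   0.0254] yawx -172.49 tilt [ 5.4e-03  4.0e-04 -1.0e+00] F [-6.14 -3.4   6.01] M [-0.519  0.899 -0.016] op 0.361 gf 33.700291945715435
N [0.5386 0.0739] leafyaw 7.51 Fx -6.53 Fy -2.56 Mn 0.061
```

step_arm(steps=[[0,-0.003,0,0,0,0,1],[0,-0.003,0,0,0,0,1],[0.004,-0.003,-0.001,0,0,0,1],[0.009,-0.003,-0.001,0,0,0,1],[0.009,-0.003,-0.001,0,0,0,1],[0.009,-0.003,-0.001,0,0,0,1]])

```text
time_s: 15.58
position: [0.5085, 0.0694, 0.0255]
tcp_rot: [[-0.991, -0.13, -0.001], [-0.13, 0.991, 0.0], [0.001, 0.001, -1.0]]
force: [-2.4, 4.4, -0.7]
opening: 0.365
grasp_force: 31.5
```

```bash
python3 st.py
```

```text
t 15.58 pos [0.5085 0.0694 0.0255] yawx -172.52 tilt [ 6.e-04  5.e-04 -1.e+00] F [-2.4  4.4 -0.7] M [0.778 0.365 0.138] op 0.365 gf 31.474558782979898
N [0.5383 0.0733] leafyaw 7.48 Fx -1.81 Fy 4.68 Mn -0.002
```

step_arm(steps=[[-0.004,0.002,0,0,0,0,1],[-0.004,0.002,0,0,0,0,1],[-0.004,0.002,0,0,0,0,1],[-0.004,0.002,0,0,0,0,1]])

```text
time_s: 15.92
position: [0.5087, 0.0696, 0.0255]
tcp_rot: [[-0.992, -0.13, -0.003], [-0.13, 0.992, -0.0], [0.003, 0.0, -1.0]]
force: [-5.2, 0.9, 0.6]
opening: 0.362
grasp_force: 31.0
```

```bash
python3 st.py
```

```text
t 15.92 pos [0.5087 0.0696 0.0255] yawx -172.53 tilt [ 2.7e-03  4.0e-04 -1.0e+00] F [-5.15  0.92  0.61] M [0.12  0.887 0.127] op 0.362 gf 31.024499590494088
N [0.5384 0.0735] leafyaw 7.47 Fx -4.99 Fy 1.58 Mn 0.079
```

step_arm(steps=[[0,0,0,0,0,0,0.1],[0,0,0,0,0,0,-0.1],[0,0,0,0,0,0,-0.3],[0,0,0,0,0,0,-0.3],[0,0,0,0,0,0,-0.3]])

```text
time_s: 16.33
position: [0.5112, 0.0695, 0.0259]
tcp_rot: [[-0.992, -0.13, 0.003], [-0.13, 0.992, -0.0], [-0.003, -0.001, -1.0]]
force: [0.7, 0.0, 0.4]
opening: 0.619
grasp_force: 0.0
```

step_arm(steps=[[0,0,-0.05,0,0,0,-0.3],[0,0,-0.15,0,0,0,-0.3],[0,0,-0.25,0,0,0,-0.3],[-0.2,0,-0.45,0,0,0,-0.3],[-0.45,0,-0.45,0,0,0,-0.3],[-0.45,0,-0.45,0,0,0,-0.3],[-0.45,0,-0.45,0,0,0,-0.3],[-0.45,0,-0.45,0,0,0,-0.3]])

```text
time_s: 17.0
position: [0.652, 0.0873, 0.1641]
tcp_rot: [[-0.991, -0.13, 0.015], [-0.13, 0.992, -0.0], [-0.015, -0.002, -1.0]]
force: [0.7, 0.3, 0.2]
opening: 0.648
grasp_force: 0.0
```

step_arm(steps=[[0,0,0,0,0,0,-0.3],[0,0,0,0,0,0,-0.3],[0,0,0,0,0,0,-0.3]])

```text
time_s: 17.25
position: [0.6416, 0.0873, 0.1596]
tcp_rot: [[-0.992, -0.13, -0.004], [-0.13, 0.992, 0.0], [0.004, 0.001, -1.0]]
force: [0.1, -0.0, -0.3]
opening: 0.65
grasp_force: 0.0
```

```bash
python3 st.py; python3 - <<'E'
from h import *
i,k,T=cam("wrist"); np.savez("w7.npz",i=i,k=k,T=T)
p=proj([.52,.07,.01],k,T)[0].astype(int); print(p)
y0=max(p[1]-130,0);x0=max(p[0]-140,0);print(x0,y0)
cv2.imwrite("pics/w7.png",cv2.resize(i[y0:y0+240,x0:x0+300],None,fx=2.5,fy=2.5,interpolation=2)[...,::-1])
E
```

```text
t 17.25 pos [0.6416 0.0873 0.1596] yawx -172.54 tilt [ 3.6e-03  6.0e-04 -1.0e+00] F [ 0.07 -0.   -0.27] M [0.034 0.    0.004] op 0.65 gf 0.0
N [0.6714 0.0911] leafyaw 7.46 Fx 0.07 Fy -0.01 Mn 0.004
[320  70]
180 0
```

View pics/w7.png

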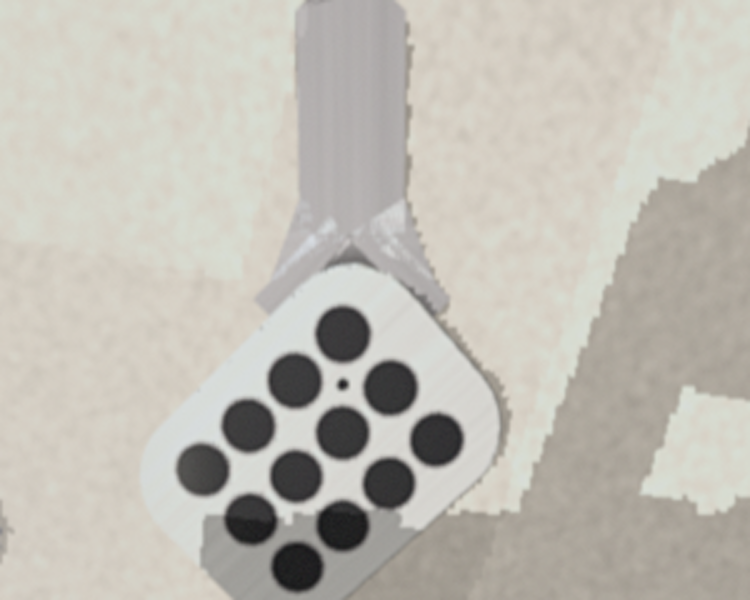

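The crop shows the leaf seated at the corner, with a dark patch between the leaf's V and the block at about (350,255). That could be a gap or just shading, so I'll check it against the undisturbed leaves.

```bash
python3 - <<'E'
from h import *
a=np.load("w5.npz");b=np.load("w7.npz")
def crop(i,x,y,w=62,h=48): return cv2.resize(i[max(y,0):y+h,x:x+w],(396,298),interpolation=cv2.INTER_CUBIC)
A=a["i"];B=b["i"]
def g(x): return np.clip((x/255.)**.7*255,0,255).astype(np.uint8)
im=np.vstack([np.hstack([crop(A,130,95),crop(A,256,120)]),np.hstack([crop(A,376,147),crop(B,288,75)])])
cv2.imwrite("pics/m8.png",g(im)[...,::-1]); print(im.shape)
print(B[85:110,320].tolist())
print("O at leaf top/bench/blocktop",proj([[.5383,.0738,.008],[.5383,.0738,0],[.5383+.0091,.0738+.001,.04],[.5383+.0091,.0738+.001,.008]],b["k"],b["T"]).round(1))
E
```

```text
(596, 792, 3)
[[182, 178, 177], [182, 178, 178], [183, 179, 178], [181, 178, 176], [182, 178, 178], [182, 179, 178], [183, 179, 178], [183, 180, 179], [180, 178, 176], [172, 169, 168], [177, 174, 173], [178, 174, 173], [168, 164, 163], [153, 149, 148], [144, 140, 140], [138, 135, 134], [134, 131, 130], [126, 124, 123], [118, 114, 114], [121, 119, 118], [163, 166, 165], [197, 201, 199], [207, 211, 209], [214, 218, 216], [215, 220, 217]]
O at leaf top/bench/blocktop [[321.9  97.4]
 [321.9  98.5]
 [321.8 106.3]
 [321.7 110. ]]
```

View pics/m8.png

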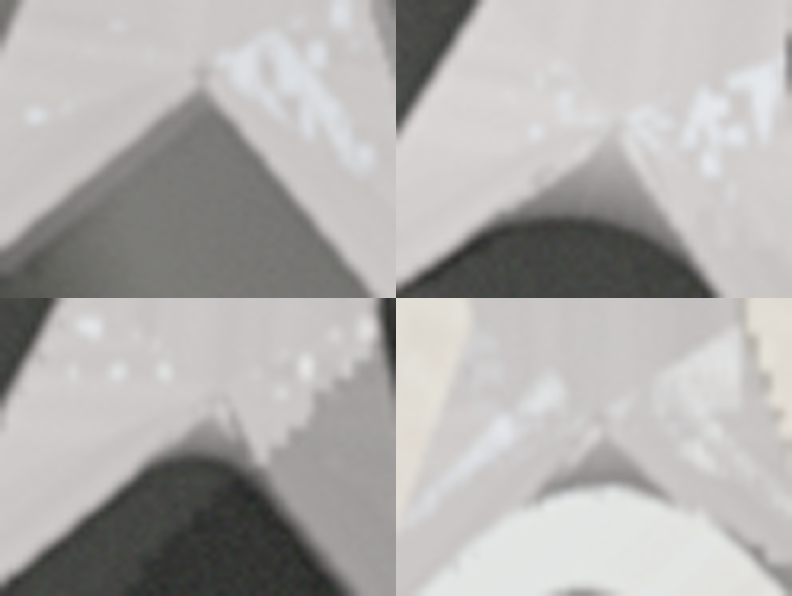

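The dark patch is the shaded fillet metal of the 22 mm leaf: the same patch is on the pad leaf (top right) and largest there. As a direct check, I'll measure how far the prong tips stand from the block's faces, 10 mm if seated and 13 mm if the leaf is too large.

```bash
python3 - <<'E'
from m import *
d=np.load("w7.npz");i=d["i"];k=d["k"];T=d["T"]
h=cv2.GaussianBlur(cv2.cvtColor(i,cv2.COLOR_RGB2HSV),(3,3),0)
blk=((h[...,1]<13)&(h[...,2]>198)).astype(np.uint8); blk[:100]=0; blk[:, :225]=0; blk[:,400:]=0; blk[205:]=0
blk=cv2.morphologyEx(blk,cv2.MORPH_OPEN,np.ones((3,3)))
c=max(cv2.findContours(blk,0,1)[0],key=cv2.contourArea); w=ray(c[:,0],k,T,.04)[:,:2]
O=np.array([.5383,.0738]);a=np.radians(5.1)
L=[]
for sg in (1,-1):
    for _ in range(4):
        if _==0: u=np.array([np.cos(a+sg*np.pi/4),np.sin(a+sg*np.pi/4)]); o=O
        s=(w-o)@u; t=(w-o)@np.array([-u[1],u[0]])
        q=w[(abs(t)<(.006 if _==0 else .0015))&(s>.026)&(s<(.07 if sg<0 else .045))]; o_,u_=fit(q); u=u_*np.sign(u_[0]); o=O+((o_-O)-((o_-O)@u)*u) 
    L.append((o_,u)); print(len(q),np.degrees(np.arctan2(u[1],u[0])))
O2=meet(*L); print("O",O2,"apex dist",np.linalg.norm(w-O2,axis=1).min())
leaf=((h[...,1]<13)&(h[...,2]<=198)&(h[...,2]>100)).astype(np.uint8); leaf[130:]=0; leaf[:,:270]=0; leaf[:,372:]=0
leaf=cv2.morphologyEx(leaf,cv2.MORPH_OPEN,np.ones((3,3)))
c=max(cv2.findContours(leaf,0,1)[0],key=cv2.contourArea)[:,0]; lw=ray(c,k,T,.008)[:,:2]
for o,u,sg in((*L[0],1),(*L[1],-1)):
    n=np.array([-u[1],u[0]])*sg; dist=(lw-o)@n; s=(lw-O2)@u
    q=(s>.018)&(s<.036); print("side",sg,"s max",s[dist>.003].max().round(4),"outer dist max by s:",[(round(x,3),dist[(s>x)&(s<x+.004)].max().round(4)) for x in (.018,.022,.026,.030) if ((s>x)&(s<x+.004)).any()])
# leaf yaw from shank
q=(c[:,1]>10)&(c[:,1]<75); l=[]
for g in (c[:,0]<320,c[:,0]>=320):
    p=fit(lw[q&g]); v=p[1]*np.sign(p[1][0]); l.append((p[0],v)); print("shank edge yaw",np.degrees(np.arctan2(v[1],v[0])).round(2))
print("V apex",ray([320.1,93.9],k,T,.008))
d5=np.load("w5.npz"); print("w5 V apex",ray([290.3,141],d5["k"],d5["T"],.011),"vs N .5278 -.2531")
E
```

```text
21 50.677773
49 -39.442856
O [0.53893894 0.07301619] apex dist 0.009089457945383189
side 1 s max 0.0317 outer dist max by s: [(0.018, np.float64(0.0135)), (0.022, np.float64(0.0122)), (0.026, np.float64(0.0112)), (0.03, np.float64(0.0112))]
side -1 s max 0.033 outer dist max by s: [(0.018, np.float64(0.0131)), (0.022, np.float64(0.01)), (0.026, np.float64(0.0101)), (0.03, np.float64(0.0096))]
shank edge yaw 8.14
shank edge yaw 8.37
V apex [[0.53601919 0.07208797 0.008     ]]
w5 V apex [[ 0.52686238 -0.25281971  0.011     ]] vs N .5278 -.2531
```

The prong tips stand 9.6 to 11.2 mm off the faces, against 13 mm if rocking, and the corner radius is 21.9 mm. So 22 mm fits. But the leaf looks about 2.5° skew to the block. I'll look from straight above the corner, where parallax vanishes.

```bash
python3 go.py .612 .079 .11 5.3
```

```text
shift [ 0.1014 -0.0144  0.1661] turn z 0.048
```

step_arm(steps=[[0.1,-0.015,0.165,0,0,0.048,-0.3],[0.1,-0.015,0.165,0,0,0.048,-0.3],[0.1,-0.015,0.165,0,0,0.048,-0.3],[0.1,-0.015,0.165,0,0,0.048,-0.3],[0.1,-0.015,0.165,0,0,0.048,-0.3],[0.1,-0.015,0.165,0,0,0.048,-0.3]])

```text
time_s: 17.8
position: [0.6166, 0.0789, 0.1127]
tcp_rot: [[-0.996, -0.093, 0.004], [-0.093, 0.996, -0.0], [-0.004, -0.001, -1.0]]
force: [-0.0, 0.6, 0.4]
opening: 0.65
grasp_force: 0.0
```

```bash
python3 st.py; python3 - <<'E'
from h import *
i,k,T=cam("wrist"); np.savez("w8.npz",i=i,k=k,T=T)
p=proj([.5389,.073,.02],k,T)[0].astype(int); print(p, "nadir",proj([T[0,3],T[1,3],0],k,T), T[:3,3])
y0=max(p[1]-100,0);x0=max(p[0]-120,0);print(x0,y0)
cv2.imwrite("pics/w8.png",cv2.resize(i[y0:y0+190,x0:x0+250],None,fx=3.1,fy=3.1,interpolation=2)[...,::-1])
E
```

```text
t 17.8 pos [0.6166 0.0789 0.1127] yawx -174.68 tilt [-4.1e-03 -6.0e-04 -1.0e+00] F [-0.04  0.6   0.44] M [-0.008  0.044  0.037] op 0.65 gf 0.0
N [0.6464 0.0817] leafyaw 5.32 Fx 0.01 Fy 0.6 Mn 0.019
[324 130] nadir [[320.71400379 136.08737768]] [0.5426023  0.07104271 0.24889312]
204 30
```

View pics/w8.png

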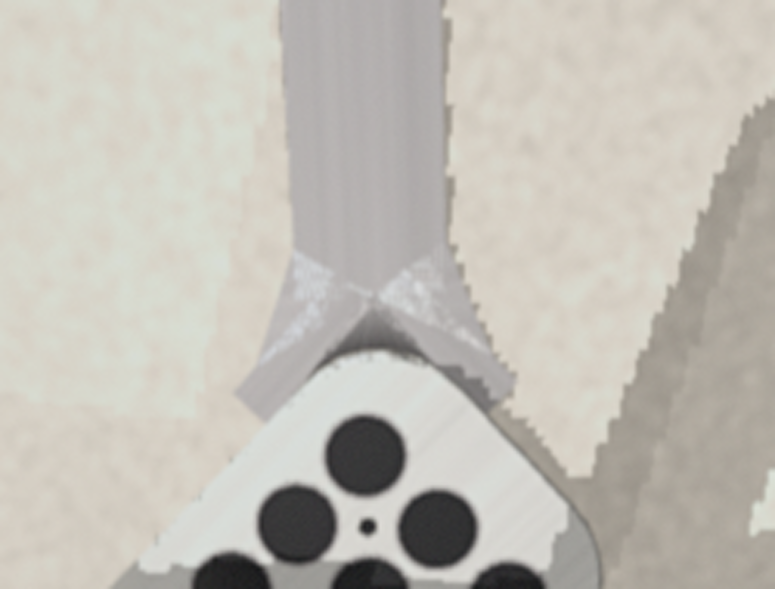

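From straight above, the -y prong bears and the +y prong stands slightly off. The leaf is turned about 2.5° from release, so it isn't snug yet. I'll measure it and then regrip.

```bash
cat > m8.py <<'E'
from m import *
import sys
d=np.load(sys.argv[1]);i=d["i"];k=d["k"];T=d["T"]
h=cv2.GaussianBlur(cv2.cvtColor(i,cv2.COLOR_RGB2HSV),(3,3),0)
w_=lambda c,z:ray(c,k,T,z)[:,:2]
# holes -> grid orientation
g=cv2.cvtColor(i,cv2.COLOR_RGB2GRAY); hm=(g<110).astype(np.uint8); hm[:90]=0; hm[262:]=0
H=[]
for c in cv2.findContours(hm,0,1)[0]:
    a=cv2.contourArea(c)
    if 200<a<1200:
        (x,y),_,_=cv2.fitEllipse(c); p=w_([[x,y]],.04)[0]
        if .54<p[0]<.66 and 0<p[1]<.14: H.append(p)
H=np.array(H); print("holes",len(H)); an=[]
for a in range(len(H)):
    for b in range(len(H)):
        v=H[b]-H[a]; l=np.hypot(*v)
        if .015<l<.026: an.append(np.degrees(np.arctan2(v[1],v[0]))%90-45)
an=np.array(an); print("block yaw by holes",np.median(an).round(2),an.std().round(2))
b=np.radians(np.median(an))
blk=((h[...,1]<13)&(h[...,2]>198)).astype(np.uint8); blk[:100]=0; blk[:, :200]=0; blk[:,440:]=0; blk[260:]=0
c=max(cv2.findContours(cv2.morphologyEx(blk,2,np.ones((3,3))),0,1)[0],key=cv2.contourArea)[:,0]; w=w_(c,.04)
O=np.array([.5389,.073]);L=[]
for sg in(1,-1):
    u=np.array([np.cos(b+sg*np.pi/4),np.sin(b+sg*np.pi/4)]);n=np.array([-u[1],u[0]])*sg
    t=(w-O)@n;s=(w-O)@u; q=(s>.026)&(s<.042)&(abs(t)<.006); L.append((O+n*np.median(t[q]),u)); 
O=meet(*L); print("O",O.round(4),"apex",np.linalg.norm(w-O,axis=1).min().round(4))
leaf=((h[...,1]<13)&(h[...,2]<=198)&(h[...,2]>100)).astype(np.uint8); leaf[165:]=0; leaf[:,:260]=0; leaf[:,380:]=0
c=max(cv2.findContours(cv2.morphologyEx(leaf,2,np.ones((3,3))),0,1)[0],key=cv2.contourArea)[:,0]; lw=w_(c,.008)
E=[]
x=np.array([np.cos(b),np.sin(b)]);y=np.array([-x[1],x[0]]); s=(lw-O)@x;t=(lw-O)@y
for sg in(1,-1):
    q=(s<-.02)&(s>-.055)&(t*sg>.008)&(c[:,1]>3); p=fit(lw[q]); v=p[1]*np.sign(p[1][0]); E.append((p[0],v)); print("shank",sg,q.sum(),np.degrees(np.arctan2(v[1],v[0])).round(2))
m=(E[0][0]+E[1][0])/2; v=E[0][1]+E[1][1]; v/=np.linalg.norm(v); print("width",((E[0][0]-E[1][0])@np.array([-v[1],v[0]])).round(4),"leaf yaw",np.degrees(np.arctan2(v[1],v[0])).round(2),"axis pt abreast O-.03:",(m+v*((O-m)@v-.03)).round(4),"lateral of axis at O",((m-O)@np.array([-v[1],v[0]])).round(4))
for (o,u),sg in zip(L,(1,-1)):
    n=np.array([-u[1],u[0]])*sg; dd=(lw-O)@n; ss=(lw-O)@u; print("prong",sg,"tip s",ss[dd>.004].max().round(4),"outer d at tip",dd[ss>ss[dd>.004].max()-.006].max().round(4),"inner d min",dd[(ss>ss[dd>.004].max()-.004)].min().round(4))
E
python3 m8.py w8.npz; python3 go.py .5085 .0691 .06 8.0
```

```text
holes 9
block yaw by holes 5.46 0.42
O [0.5386 0.0732] apex 0.0081
shank 1 61 7.84
shank -1 61 7.82
width 0.0308 leaf yaw 7.83 axis pt abreast O-.03: [0.509  0.0685] lateral of axis at O -0.0007
prong 1 tip s 0.0315 outer d at tip 0.0111 inner d min 0.0013
prong -1 tip s 0.0333 outer d at tip 0.0099 inner d min 0.0006
shift [0.362  0.0008 0.1743] turn z -0.0596
```

Leaf 7.8°, block 5.5°. I'll regrip at 7.8°, then turn and press while zeroing the side force.

step_arm(steps=[[0.12,0,0,0,0,-0.055,-0.3],[0.24,0,0,0,0,-0.055,-0.3],[0.365,0.001,0.08,0,0,-0.055,-0.3],[0.365,0.001,0.17,0,0,-0.055,-0.3],[0.365,0.001,0.2,0,0,-0.055,-0.3],[0.365,0.001,0.2,0,0,-0.055,-0.3],[0.365,0.001,0.2,0,0,-0.055,-0.3]])

```text
time_s: 18.43
position: [0.5083, 0.0689, 0.0517]
tcp_rot: [[-0.991, -0.136, 0.004], [-0.136, 0.991, -0.0], [-0.004, -0.001, -1.0]]
force: [0.2, -0.9, 0.2]
opening: 0.654
grasp_force: 0.0
```

```bash
python3 st.py; python3 go.py .5078 .0691 .0262 7.8
```

```text
t 18.43 pos [0.5083 0.0689 0.0517] yawx -172.21 tilt [-3.5e-03 -8.0e-04 -1.0e+00] F [ 0.18 -0.89  0.15] M [ 0.034  0.03  -0.008] op 0.654 gf 0.0
N [0.538 0.073] leafyaw 7.79 Fx 0.06 Fy -0.9 Mn 0.019
shift [0.0019 0.0009 0.085 ] turn z -0.0003
```

step_arm(steps=[[0.002,0.001,0.085,0,0,0,-0.3],[0.002,0.001,0.085,0,0,0,-0.3],[0.002,0.001,0.085,0,0,0,-0.3],[0.002,0.001,0.085,0,0,0,0],[0.002,0.001,0.085,0,0,0,0.3],[0.002,0.001,0.085,0,0,0,1],[0.002,0.001,0.085,0,0,0,1],[0.002,0.001,0.085,0,0,0,1]])

```text
time_s: 19.1
position: [0.505, 0.0693, 0.026]
tcp_rot: [[-0.991, -0.136, 0.0], [-0.136, 0.991, -0.0], [-0.0, -0.0, -1.0]]
force: [0.5, 0.9, 2.3]
opening: 0.356
grasp_force: 30.1
```

step_arm(steps=[[0,0,-0.002,0,0,0,1],[0,0,-0.003,0,0,0,1],[0,0,-0.003,0,0,0,1]])

```text
time_s: 19.35
position: [0.5047, 0.0693, 0.0265]
tcp_rot: [[-0.991, -0.135, -0.001], [-0.135, 0.991, 0.0], [0.001, 0.0, -1.0]]
force: [0.9, -0.7, -1.8]
opening: 0.362
grasp_force: 30.0
```

```bash
python3 st.py
```

```text
t 19.35 pos [0.5047 0.0693 0.0265] yawx -172.22 tilt [ 6.e-04  1.e-04 -1.e+00] F [ 0.89 -0.69 -1.85] M [ 0.062  0.031 -0.044] op 0.362 gf 29.99914437532425
N [0.5344 0.0734] leafyaw 7.78 Fx 0.79 Fy -0.81 Mn -0.02
```

step_arm(steps=[[0.006,0,0,0,0,0,1],[0.006,0.0055,0,0,0,0.052,1],[0.006,0.0055,0,0,0,0.052,1],[0,0.0055,0,0,0,0.052,1],[-0.004,0.0055,0,0,0,0.052,1],[-0.004,0.0055,0,0,0,0.052,1],[-0.004,0.0055,0,0,0,0.052,1]])

```text
time_s: 19.93
position: [0.5046, 0.0713, 0.0263]
tcp_rot: [[-0.995, -0.096, -0.003], [-0.096, 0.995, 0.0], [0.003, 0.0, -1.0]]
force: [-1.6, 0.5, -2.1]
opening: 0.36
grasp_force: 30.0
```

```bash
sed -i 's/\.03\*/.0335*/g' st.py; python3 st.py
```

```text
t 19.93 pos [0.5046 0.0713 0.0263] yawx -174.52 tilt [ 2.8e-03  5.0e-04 -1.0e+00] F [-1.58  0.46 -2.08] M [0.182 0.528 0.133] op 0.36 gf 30.002957582473755
N [0.538  0.0745] leafyaw 5.48 Fx -1.53 Fy 0.61 Mn 0.113
```

step_arm(steps=[[-0.003,0,0,0,0,0,1],[-0.005,0,0,0,0,0,1],[-0.005,0,0,0,0,0,1],[-0.005,0,0,0,0,0,1]])

```text
time_s: 20.27
position: [0.5049, 0.0715, 0.0262]
tcp_rot: [[-0.995, -0.096, -0.005], [-0.096, 0.995, 0.0], [0.005, 0.001, -1.0]]
force: [-5.7, 0.6, -0.3]
opening: 0.363
grasp_force: 30.0
```

```bash
python3 st.py
```

```text
t 20.27 pos [0.5049 0.0715 0.0262] yawx -174.51 tilt [ 5.3e-03  8.0e-04 -1.0e+00] F [-5.72  0.57 -0.32] M [0.181 0.886 0.145] op 0.363 gf 30.009503960609436
N [0.5383 0.0747] leafyaw 5.49 Fx -5.64 Fy 1.11 Mn 0.108
```

step_arm(steps=[[0,0.003,0,0,0,0,1],[0,0.005,0,0,0,0,1],[0,0.005,0,0,0,0,1],[0,0.005,0,0,0,0,1]])

```text
time_s: 20.6
position: [0.5052, 0.0724, 0.0263]
tcp_rot: [[-0.996, -0.095, -0.005], [-0.095, 0.996, -0.0], [0.005, 0.0, -1.0]]
force: [-5.2, -2.2, -1.4]
opening: 0.36
grasp_force: 30.0
```

```bash
python3 st.py
```

```text
t 20.6 pos [0.5052 0.0724 0.0263] yawx -174.57 tilt [ 4.6e-03  3.0e-04 -1.0e+00] F [-5.2  -2.18 -1.39] M [-0.355  0.945 -0.126] op 0.36 gf 30.006686747074127
N [0.5385 0.0756] leafyaw 5.43 Fx -5.38 Fy -1.68 Mn -0.07
```

The neutral was lateral: at yaw 5.45° the seat centre is at y ≈ 0.0752. I'll repeat the rock test from the true seat, turning about the corner's arc centre, 65 mm ahead of the TCP.

step_arm(steps=[[0,-0.0015,0,0,0,0,1],[0,-0.0015,0,0,0,0,1],[0,-0.0015,0,0,0,0,1]])

```text
time_s: 20.85
position: [0.5052, 0.0723, 0.0263]
tcp_rot: [[-0.996, -0.095, -0.005], [-0.095, 0.996, 0.0], [0.005, 0.001, -1.0]]
force: [-5.5, 0.9, -1.3]
opening: 0.362
grasp_force: 30.0
```

```bash
python3 st.py
```

```text
t 20.85 pos [0.5052 0.0723 0.0263] yawx -174.57 tilt [ 4.5e-03  6.0e-04 -1.0e+00] F [-5.51  0.88 -1.32] M [-0.078  1.003 -0.024] op 0.362 gf 30.00056505203247
N [0.5386 0.0754] leafyaw 5.43 Fx -5.4 Fy 1.4 Mn -0.071
```

step_arm(steps=[[0,-0.0065,0,0,0,-0.038,1],[0,-0.0065,0,0,0,-0.038,1],[0,-0.0065,0,0,0,-0.038,1]])

```text
time_s: 21.1
position: [0.5053, 0.0702, 0.0262]
tcp_rot: [[-0.992, -0.124, -0.005], [-0.124, 0.992, 0.0], [0.005, 0.001, -1.0]]
force: [-4.7, -1.5, -2.5]
opening: 0.362
grasp_force: 30.0
```

```bash
python3 st.py
```

```text
t 21.1 pos [0.5053 0.0702 0.0262] yawx -172.87 tilt [ 4.8e-03  7.0e-04 -1.0e+00] F [-4.67 -1.5  -2.53] M [-0.201  0.968 -0.053] op 0.362 gf 30.00162810087204
N [0.5385 0.0744] leafyaw 7.13 Fx -4.82 Fy -0.91 Mn -0.022
```

step_arm(steps=[[0,0.006,0,0,0,0.038,1],[0,0.013,0,0,0,0.076,1],[0,0.013,0,0,0,0.076,1],[0,0.013,0,0,0,0.076,1]])

```text
time_s: 21.43
position: [0.5049, 0.0743, 0.0263]
tcp_rot: [[-0.998, -0.065, -0.005], [-0.065, 0.998, 0.0], [0.005, 0.001, -1.0]]
force: [-5.2, 0.2, -0.6]
opening: 0.363
grasp_force: 30.0
```

```bash
python3 st.py
```

```text
t 21.43 pos [0.5049 0.0743 0.0263] yawx -176.27 tilt [ 4.6e-03  5.0e-04 -1.0e+00] F [-5.15  0.22 -0.61] M [-0.012  0.934 -0.026] op 0.363 gf 29.99995619058609
N [0.5383 0.0765] leafyaw 3.73 Fx -5.13 Fy 0.55 Mn -0.044
```

It turns freely here, from 7.1° to 3.7°. I need to find the true free range before I trust the fit.

step_arm(steps=[[0,0.0065,0,0,0,0.038,1],[0,0.0065,0,0,0,0.038,1],[0,0.0065,0,0,0,0.038,1]])

```text
time_s: 21.68
position: [0.5046, 0.0763, 0.0262]
tcp_rot: [[-0.999, -0.035, -0.005], [-0.035, 0.999, 0.0], [0.005, 0.0, -1.0]]
force: [-5.2, 0.4, -1.8]
opening: 0.365
grasp_force: 30.0
```

```bash
python3 st.py
```

```text
t 21.68 pos [0.5046 0.0763 0.0262] yawx -177.97 tilt [ 4.9e-03  4.0e-04 -1.0e+00] F [-5.17  0.36 -1.82] M [0.075 0.977 0.045] op 0.365 gf 29.999307990074158
N [0.5381 0.0775] leafyaw 2.03 Fx -5.16 Fy 0.54 Mn 0.027
```

step_arm(steps=[[0,0.0065,0,0,0,0.038,1],[0,0.0065,0,0,0,0.038,1],[0,0.0065,0,0,0,0.038,1]])

```text
time_s: 21.93
position: [0.5044, 0.0784, 0.0262]
tcp_rot: [[-1.0, -0.006, -0.005], [-0.006, 1.0, 0.0], [0.005, 0.0, -1.0]]
force: [-6.4, 0.2, -1.6]
opening: 0.359
grasp_force: 30.0
```

```bash
python3 st.py
```

```text
t 21.93 pos [0.5044 0.0784 0.0262] yawx -179.67 tilt [ 5.3e-03  3.0e-04 -1.0e+00] F [-6.36  0.21 -1.57] M [0.159 0.998 0.052] op 0.359 gf 30.000457763671875
N [0.5379 0.0785] leafyaw 0.33 Fx -6.36 Fy 0.25 Mn 0.044
```

step_arm(steps=[[0,-0.01,0,0,0,-0.05,1],[0,-0.02,0,0,0,-0.1,1],[0,-0.032,0,0,0,-0.19,1],[0,-0.032,0,0,0,-0.19,1],[0,-0.032,0,0,0,-0.19,1]])

```text
time_s: 22.35
position: [0.5053, 0.0681, 0.0263]
tcp_rot: [[-0.988, -0.154, -0.004], [-0.154, 0.988, -0.0], [0.003, 0.0, -1.0]]
force: [-5.1, -1.9, -2.2]
opening: 0.363
grasp_force: 30.0
```

```bash
python3 st.py
```

```text
t 22.35 pos [0.5053 0.0681 0.0263] yawx -171.16 tilt [ 3.5e-03  4.0e-04 -1.0e+00] F [-5.1  -1.9  -2.24] M [-0.363  0.882 -0.078] op 0.363 gf 30.001725554466248
N [0.5384 0.0732] leafyaw 8.84 Fx -5.33 Fy -1.09 Mn -0.041
```

Pivoting about the arc centre can't discriminate, because even a fitting leaf slides along its own arc there. The pad's note means turning about the grip at 3 N. I'll recentre at 5.4° and test exactly that.

step_arm(steps=[[0.002,0.006,0,0,0,0.038,1],[0.003,0.013,0,0,0,0.076,1],[0.003,0.013,0,0,0,0.076,1],[0.003,0.013,0,0,0,0.076,1],[0.003,0.013,0,0,0,0.076,1]])

```text
time_s: 22.77
position: [0.5051, 0.0722, 0.0265]
tcp_rot: [[-0.995, -0.095, -0.001], [-0.095, 0.995, 0.0], [0.001, 0.0, -1.0]]
force: [-3.7, 0.2, -1.8]
opening: 0.365
grasp_force: 30.0
```

```bash
python3 st.py
```

```text
t 22.77 pos [0.5051 0.0722 0.0265] yawx -174.54 tilt [ 6.e-04  2.e-04 -1.e+00] F [-3.65  0.24 -1.79] M [ 0.102  0.621 -0.043] op 0.365 gf 29.999987483024597
N [0.5385 0.0754] leafyaw 5.46 Fx -3.61 Fy 0.58 Mn -0.063
```

step_arm(steps=[[0,0,0,0,0,-0.038,1],[0,0,0,0,0,-0.038,1],[0,0,0,0,0,-0.038,1]])

```text
time_s: 23.02
position: [0.5048, 0.0712, 0.0265]
tcp_rot: [[-0.992, -0.124, -0.002], [-0.124, 0.992, -0.001], [0.002, -0.001, -1.0]]
force: [-4.7, -5.2, -1.7]
opening: 0.361
grasp_force: 30.1
```

```bash
python3 st.py
```

```text
t 23.02 pos [0.5048 0.0712 0.0265] yawx -172.89 tilt [ 1.7e-03 -6.0e-04 -1.0e+00] F [-4.68 -5.23 -1.71] M [-0.883  0.867 -0.337] op 0.361 gf 30.079976320266724
N [0.538  0.0753] leafyaw 7.11 Fx -5.29 Fy -4.61 Mn -0.183
```

step_arm(steps=[[0,0,0,0,0,0.076,1],[0,0,0,0,0,0.076,1],[0,0,0,0,0,0.076,1]])

```text
time_s: 23.27
position: [0.5042, 0.0728, 0.0264]
tcp_rot: [[-0.998, -0.067, -0.002], [-0.067, 0.998, 0.001], [0.002, 0.001, -1.0]]
force: [-4.5, 3.0, -1.6]
opening: 0.359
grasp_force: 30.0
```

```bash
python3 st.py
```

```text
t 23.27 pos [0.5042 0.0728 0.0264] yawx -176.19 tilt [ 2.4e-03  7.0e-04 -1.0e+00] F [-4.53  2.97 -1.6 ] M [0.643 0.756 0.278] op 0.359 gf 30.03483474254608
N [0.5376 0.075 ] leafyaw 3.81 Fx -4.32 Fy 3.27 Mn 0.169
```

step_arm(steps=[[0,0,0,0,0,0.038,1],[0,0,0,0,0,0.038,1],[0,0,0,0,0,0.038,1]])

```text
time_s: 23.52
position: [0.5037, 0.0738, 0.0264]
tcp_rot: [[-0.999, -0.038, -0.003], [-0.038, 0.999, 0.001], [0.003, 0.002, -1.0]]
force: [-4.5, 8.6, -0.9]
opening: 0.362
grasp_force: 30.2
```

```bash
python3 st.py
```

```text
t 23.52 pos [0.5037 0.0738 0.0264] yawx -177.84 tilt [ 0.0033  0.0016 -1.    ] F [-4.55  8.62 -0.85] M [1.527 0.775 0.562] op 0.362 gf 30.15245407819748
N [0.5371 0.0751] leafyaw 2.16 Fx -4.22 Fy 8.78 Mn 0.268
```

The leaf resists with -0.34 and +0.28 N·m at ±0.029 rad, symmetric about 5.46°, which matches the block's measured yaw. So the 22 mm leaf fits. Next I'll recentre, lower, press home, ease off and release.

step_arm(steps=[[0,0,0,0,0,-0.038,1],[0,0,0,0,0,-0.076,1],[0,0,0.001,0,0,-0.076,1],[0,0,0.0025,0,0,-0.076,1],[0,0,0.0025,0,0,-0.076,1],[0,0,0.0025,0,0,-0.076,1]])

```text
time_s: 24.02
position: [0.5051, 0.0722, 0.026]
tcp_rot: [[-0.996, -0.095, -0.0], [-0.095, 0.996, 0.0], [0.0, 0.0, -1.0]]
force: [-5.0, 0.3, 1.8]
opening: 0.362
grasp_force: 30.0
```

```bash
python3 st.py
```

```text
t 24.02 pos [0.5051 0.0722 0.026 ] yawx -174.57 tilt [ 4.e-04  1.e-04 -1.e+00] F [-5.02  0.26  1.78] M [ 0.02   0.835 -0.003] op 0.362 gf 29.99971479177475
N [0.5385 0.0753] leafyaw 5.43 Fx -4.98 Fy 0.74 Mn -0.028
```

step_arm(steps=[[-0.003,0,0.001,0,0,0,1],[-0.003,0,0.001,0,0,0,1],[-0.003,0,0.001,0,0,0,1],[-0.003,0,0.001,0,0,0,1],[-0.003,0,0.001,0,0,0,1],[-0.003,0,0.001,0,0,0,1]])

```text
time_s: 24.52
position: [0.5051, 0.0722, 0.026]
tcp_rot: [[-0.995, -0.095, -0.002], [-0.095, 0.995, -0.0], [0.002, 0.0, -1.0]]
force: [-6.8, -1.2, 5.4]
opening: 0.36
grasp_force: 30.0
```

```bash
python3 st.py
```

```text
t 24.52 pos [0.5051 0.0722 0.026 ] yawx -174.56 tilt [ 2.2e-03  1.0e-04 -1.0e+00] F [-6.79 -1.2   5.44] M [-0.18   1.104 -0.006] op 0.36 gf 30.000551640987396
N [0.5385 0.0753] leafyaw 5.44 Fx -6.88 Fy -0.55 Mn 0.013
```

step_arm(steps=[[0.002,0,-0.001,0,0,0,1],[0.004,0,-0.001,0,0,0,1],[0.006,0,-0.001,0,0,0,1],[0.006,0,-0.001,0,0,0,1],[0.006,0,-0.001,0,0,0,1]])

```text
time_s: 24.93
position: [0.5051, 0.0722, 0.026]
tcp_rot: [[-0.996, -0.095, 0.001], [-0.095, 0.996, 0.0], [-0.001, -0.0, -1.0]]
force: [-3.8, 0.6, 2.2]
opening: 0.364
grasp_force: 30.0
```

```bash
python3 st.py
```

```text
t 24.93 pos [0.5051 0.0722 0.026 ] yawx -174.56 tilt [-1.3e-03 -1.0e-04 -1.0e+00] F [-3.77  0.62  2.18] M [0.175 0.614 0.056] op 0.364 gf 29.99994546175003
N [0.5384 0.0753] leafyaw 5.44 Fx -3.7 Fy 0.97 Mn 0.023
```

Still 3.7 N. I'll ease off a little more, then open slowly.

step_arm(steps=[[0.003,0,0,0,0,0,1],[0.003,0,0,0,0,0,1],[0.003,0,0,0,0,0,0.2],[0.003,0,0,0,0,0,0.1],[0.003,0,0,0,0,0,-0.1],[0.003,0,0,0,0,0,-0.3],[0.003,0,0,0,0,0,-0.3]])

```text
time_s: 25.52
position: [0.5041, 0.0719, 0.0259]
tcp_rot: [[-0.996, -0.095, 0.001], [-0.095, 0.996, -0.0], [-0.001, -0.0, -1.0]]
force: [-0.8, -1.1, 0.9]
opening: 0.591
grasp_force: 0.0
```

```bash
python3 st.py
```

```text
t 25.52 pos [0.5041 0.0719 0.0259] yawx -174.57 tilt [-1.e-03 -2.e-04 -1.e+00] F [-0.8  -1.12  0.94] M [0.054 0.015 0.027] op 0.591 gf 0.0
N [0.5374 0.0751] leafyaw 5.43 Fx -0.9 Fy -1.04 Mn 0.062
```

step_arm(steps=[[0,0,-0.05,0,0,0,-0.3],[0,0,-0.15,0,0,0,-0.3],[0,0,-0.25,0,0,0,-0.3],[-0.15,0.01,-0.29,0,0,0,-0.3],[-0.35,0.01,-0.29,0,0,0,-0.3],[-0.35,0.01,-0.29,0,0,0,-0.3],[-0.35,0.01,-0.29,0,0,0,-0.3],[-0.35,0.01,-0.29,0,0,0,-0.3]])

```text
time_s: 26.18
position: [0.6088, 0.085, 0.1128]
tcp_rot: [[-0.995, -0.095, 0.001], [-0.095, 0.995, -0.0], [-0.001, -0.0, -1.0]]
force: [-1.7, 0.6, -0.6]
opening: 0.652
grasp_force: 0.0
```

step_arm(steps=[[0,0,0,0,0,0,-0.3],[0,0,0,0,0,0,-0.3],[0,0,0,0,0,0,-0.3]])

```text
time_s: 26.43
position: [0.6061, 0.0849, 0.1124]
tcp_rot: [[-0.995, -0.095, -0.003], [-0.095, 0.996, 0.0], [0.002, 0.0, -1.0]]
force: [0.0, -1.7, 0.1]
opening: 0.648
grasp_force: 0.0
```

```bash
python3 st.py; python3 - <<'E'
from h import *
i,k,T=cam("wrist"); np.savez("w9.npz",i=i,k=k,T=T)
E
python3 m8.py w9.npz
```

```text
t 26.43 pos [0.6061 0.0849 0.1124] yawx -174.56 tilt [ 2.5e-03  3.0e-04 -1.0e+00] F [ 0.04 -1.73  0.1 ] M [ 0.083  0.019 -0.029] op 0.648 gf 0.0
N [0.6394 0.0881] leafyaw 5.44 Fx -0.12 Fy -1.73 Mn 0.029
holes 9
block yaw by holes 4.48 15.63
O [0.5384 0.0739] apex 0.0082
shank 1 60 4.79
shank -1 60 4.78
width 0.0308 leaf yaw 4.79 axis pt abreast O-.03: [0.5085 0.0712] lateral of axis at O -0.0001
prong 1 tip s 0.0256 outer d at tip 0.0129 inner d min 0.006
prong -1 tip s 0.0256 outer d at tip 0.0119 inner d min 0.005
```

```bash
sed -i 's/leaf\[165:\]=0/leaf[int(proj([.565,.07,.008],k,T)[0,1]):]=0/; s/^b=np.radians.*/b=np.radians(an[abs(an-np.median(an))<1.5].mean()); b=np.radians(5.46) if len(sys.argv)>2 else b; print("used",np.degrees(b).round(2), "hole angs",np.sort(an).round(1).tolist())/' m8.py; python3 m8.py w8.npz; echo; python3 m8.py w9.npz 1
```

```text
holes 9
block yaw by holes 5.46 0.42
used 5.25 hole angs [4.7, 4.7, 4.7, 4.7, 4.8, 4.8, 4.9, 4.9, 5.1, 5.1, 5.5, 5.5, 5.5, 5.5, 5.5, 5.5, 5.6, 5.6, 5.7, 5.7, 5.8, 5.8]
O [0.5386 0.0734] apex 0.0081
shank 1 61 7.84
shank -1 61 7.82
width 0.0308 leaf yaw 7.83 axis pt abreast O-.03: [0.509  0.0685] lateral of axis at O -0.0008
prong 1 tip s 0.0313 outer d at tip 0.011 inner d min 0.0013
prong -1 tip s 0.0335 outer d at tip 0.0098 inner d min 0.0006

holes 9
block yaw by holes 4.48 15.63
used 5.46 hole angs [-37.6, -37.6, -37.4, -37.4, -1.4, -1.4, 0.1, 0.1, 2.1, 2.1, 4.4, 4.4, 4.5, 4.5, 4.9, 4.9, 5.8, 5.8, 5.8, 5.8, 6.0, 6.0, 10.0, 10.0, 11.3, 11.3]
O [0.5385 0.073 ] apex 0.0081
shank 1 59 4.75
shank -1 59 4.13
width 0.0309 leaf yaw 4.44 axis pt abreast O-.03: [0.5086 0.0711] lateral of axis at O 0.0005
prong 1 tip s 0.0336 outer d at tip 0.0111 inner d min -0.0002
prong -1 tip s 0.0321 outer d at tip 0.0095 inner d min -0.0003
```

The leaf and block axes now agree within about 0.7°, and both prongs are equally close (10.3 mm mean outer distance). To make sure release left it snug, I'll give its tail a light nudge along the axis with closed fingertips, and feel for free travel.

step_arm(steps=[[0.14,0,0,0,0,0,0.5],[0.28,0,0,0,0,0,1],[0.42,-0.01,0,0,0,0,1],[0.557,-0.01,0,0,0,0,1],[0.557,-0.01,0,0,0,0,1],[0.557,-0.01,0.12,0,0,0,1],[0.557,-0.01,0.24,0,0,0,1],[0.557,-0.01,0.24,0,0,0,1]])

```text
time_s: 27.15
position: [0.4379, 0.0663, 0.0352]
tcp_rot: [[-0.995, -0.094, -0.013], [-0.094, 0.996, 0.001], [0.013, 0.003, -1.0]]
force: [-1.6, -0.3, -1.1]
opening: 0.129
grasp_force: 0.0
```

step_arm(steps=[[0,0,0,0,0,0,1],[0,0,0,0,0,0,1],[0,0,0,0,0,0,1]])

```text
time_s: 27.4
position: [0.443, 0.0661, 0.0429]
tcp_rot: [[-0.995, -0.095, 0.004], [-0.095, 0.995, -0.0], [-0.004, -0.001, -1.0]]
force: [-0.5, 0.4, 0.7]
opening: 0.011
grasp_force: 0.0
```

```bash
python3 st.py; python3 go.py .440 .0659 .0285 5.44
```

```text
t 27.4 pos [0.443  0.0661 0.0429] yawx -174.55 tilt [-4.e-03 -8.e-04 -1.e+00] F [-0.53  0.37  0.65] M [ 0.032  0.035 -0.044] op 0.011 gf 0.0
N [0.4764 0.0693] leafyaw 5.45 Fx -0.5 Fy 0.42 Mn -0.058
shift [0.0103 0.0003 0.048 ] turn z 0.0003
```

step_arm(steps=[[0.005,0,0.03,0,0,0,1],[0.005,0,0.048,0,0,0,1],[0.005,0,0.048,0,0,0,1],[-0.01,0,0.048,0,0,0,1],[-0.025,0,0.048,0,0,0,1],[-0.025,0,0.048,0,0,0,1],[-0.025,0,0.048,0,0,0,1]])

```text
time_s: 27.98
position: [0.4502, 0.0668, 0.0269]
tcp_rot: [[-0.995, -0.095, 0.002], [-0.095, 0.995, -0.0], [-0.002, -0.0, -1.0]]
force: [0.2, -0.4, 0.0]
opening: 0.001
grasp_force: 0.0
```

```bash
python3 st.py
```

```text
t 27.98 pos [0.4502 0.0668 0.0269] yawx -174.54 tilt [-1.8e-03 -4.0e-04 -1.0e+00] F [ 0.19 -0.42  0.  ] M [ 0.043  0.088 -0.022] op 0.001 gf 0.0
N [0.4836 0.07  ] leafyaw 5.46 Fx 0.15 Fy -0.44 Mn -0.008
```

step_arm(steps=[[-0.005,0,0,0,0,0,1],[-0.01,0,0,0,0,0,1],[-0.01,0,0,0,0,0,1],[-0.01,0,0,0,0,0,1]])

```text
time_s: 28.32
position: [0.4522, 0.0672, 0.0264]
tcp_rot: [[-0.995, -0.095, -0.0], [-0.095, 0.995, 0.0], [0.0, 0.0, -1.0]]
force: [0.8, 0.7, 0.5]
opening: 0.005
grasp_force: 0.0
```

```bash
python3 st.py
```

```text
t 28.32 pos [0.4522 0.0672 0.0264] yawx -174.56 tilt [ 1.e-04  0.e+00 -1.e+00] F [0.76 0.65 0.52] M [ 0.019  0.    -0.02 ] op 0.005 gf 0.0
N [0.4855 0.0703] leafyaw 5.44 Fx 0.82 Fy 0.58 Mn -0.039
```

step_arm(steps=[[-0.004,0,0,0,0,0,1],[-0.008,0,0,0,0,0,1],[-0.008,0,0,0,0,0,1],[-0.008,0,0,0,0,0,1]])

```text
time_s: 28.65
position: [0.4547, 0.0674, 0.0264]
tcp_rot: [[-0.995, -0.095, 0.0], [-0.095, 0.995, 0.0], [-0.0, 0.0, -1.0]]
force: [-0.5, 0.0, 0.6]
opening: 0.011
grasp_force: 0.0
```

step_arm(steps=[[-0.004,0,0,0,0,0,1],[-0.006,0,0,0,0,0,1],[-0.006,0,0,0,0,0,1],[-0.006,0,0,0,0,0,1]])

```text
time_s: 28.98
position: [0.4564, 0.0676, 0.0265]
tcp_rot: [[-0.995, -0.095, 0.0], [-0.095, 0.995, -0.0], [-0.0, -0.0, -1.0]]
force: [-0.6, -0.1, 0.4]
opening: 0.001
grasp_force: 0.0
```

```bash
python3 st.py
```

```text
t 28.98 pos [0.4564 0.0676 0.0265] yawx -174.56 tilt [-1.e-04 -0.e+00 -1.e+00] F [-0.56 -0.07  0.43] M [ 0.037 -0.034  0.01 ] op 0.001 gf 0.0
N [0.4898 0.0707] leafyaw 5.44 Fx -0.57 Fy -0.01 Mn 0.01
```

step_arm(steps=[[-0.004,0,0,0,0,0,1],[-0.006,0,0,0,0,0,1],[-0.006,0,0,0,0,0,1]])

```text
time_s: 29.23
position: [0.4576, 0.0678, 0.0264]
tcp_rot: [[-0.995, -0.095, -0.001], [-0.095, 0.995, 0.0], [0.001, 0.0, -1.0]]
force: [-0.8, -0.1, -0.1]
opening: 0.002
grasp_force: 0.5
```

step_arm(steps=[[-0.004,0,0,0,0,0,1],[-0.006,0,0,0,0,0,1],[-0.006,0,0,0,0,0,1]])

```text
time_s: 29.48
position: [0.4579, 0.068, 0.0263]
tcp_rot: [[-0.995, -0.095, -0.004], [-0.095, 0.995, 0.0], [0.004, 0.001, -1.0]]
force: [-5.0, -1.4, 2.6]
opening: 0.006
grasp_force: 2.4
```

```bash
python3 st.py
```

```text
t 29.48 pos [0.4579 0.068  0.0263] yawx -174.54 tilt [ 4.4e-03  6.0e-04 -1.0e+00] F [-5.01 -1.36  2.57] M [-0.266  0.867 -0.002] op 0.006 gf 2.434174660302233
N [0.4913 0.0711] leafyaw 5.46 Fx -5.12 Fy -0.88 Mn 0.027
```

It went firm after about 0.3 mm at 5 N, so the leaf is home. Now I'll retreat and rise clear.

step_arm(steps=[[0,0,0,0,0,0,1],[0.02,0,0,0,0,0,1],[0.05,0,0,0,0,0,1],[0.05,0,0,0,0,0,1],[0.05,0,-0.1,0,0,0,1],[0.05,0,-0.25,0,0,0,1],[0.05,0,-0.3,0,0,0,1],[0.05,0,-0.3,0,0,0,1]])

```text
time_s: 30.15
position: [0.4482, 0.0663, 0.1199]
tcp_rot: [[-0.995, -0.095, 0.01], [-0.095, 0.995, -0.001], [-0.01, -0.002, -1.0]]
force: [0.6, -1.0, -0.3]
opening: 0.002
grasp_force: 0.0
```

step_arm(steps=[[-0.13,0.015,0,0,0,0,0],[-0.26,0.015,0,0,0,0,-0.3],[-0.39,0.015,0,0,0,0,-0.3],[-0.55,0.015,0,0,0,0,-0.3],[-0.55,0.015,0,0,0,0,-0.3],[-0.55,0.015,0,0,0,0,-0.3],[-0.55,0.015,0,0,0,0,-0.3],[-0.55,0.015,0,0,0,0,-0.3]])

```text
time_s: 30.82
position: [0.6063, 0.0867, 0.1152]
tcp_rot: [[-0.995, -0.095, -0.004], [-0.095, 0.995, 0.0], [0.004, 0.001, -1.0]]
force: [-0.1, -0.5, 0.2]
opening: 0.526
grasp_force: 0.0
```

```bash
python3 st.py; python3 - <<'E'
from h import *
i,k,T=cam("wrist"); np.savez("w10.npz",i=i,k=k,T=T)
a=np.load("top0.npz"); i,k,T=cam("top"); d=np.abs(i.astype(int)-a["i"]).max(2)
for n,(x,y,r) in dict(leafS=(444,268,20),leafM=(375,252,20),vial=(309,298,8),cap=(328,205,8),lid=(472,227,12),petri=(375,201,18),beaker=(188,306,16),pip=(272,173,25),g1=(260,318,18),g2=(427,335,18)).items():
    q=d[y-r:y+r,x-r:x+r]; print(n,(q>40).sum(),end="; ")
E
python3 m8.py w10.npz 1
```

```text
t 30.82 pos [0.6063 0.0867 0.1152] yawx -174.56 tilt [ 4.2e-03  6.0e-04 -1.0e+00] F [-0.05 -0.54  0.22] M [0.059 0.024 0.005] op 0.526 gf 0.0
N [0.6396 0.0898] leafyaw 5.44 Fx -0.1 Fy -0.53 Mn 0.023
leafS 0; leafM 0; vial 0; cap 0; lid 0; petri 0; beaker 670; pip 1492; g1 566; g2 0; holes 9
block yaw by holes 4.71 15.56
used 5.46 hole angs [-37.6, -37.6, -37.5, -37.5, 0.4, 0.4, 1.5, 1.5, 3.7, 3.7, 4.7, 4.7, 4.7, 4.7, 5.0, 5.0, 5.9, 5.9, 5.9, 5.9, 5.9, 5.9, 8.3, 8.3, 9.9, 9.9]
O [0.5387 0.0733] apex 0.0078
shank 1 59 4.76
shank -1 59 4.06
width 0.0307 leaf yaw 4.41 axis pt abreast O-.03: [0.5087 0.0712] lateral of axis at O 0.0003
prong 1 tip s 0.0331 outer d at tip 0.0108 inner d min -0.0007
prong -1 tip s 0.032 outer d at tip 0.0097 inner d min 0.0006
```

The leaf is seated, the other leaves are unmoved, and the robot is clear at 31 s. The differences near the beaker, pipette and one green leaf are where the arm and its shadow now lie. Handing in.

```bash
python3 -c "
from rig import *
print(hand_in())"
```

```text
the job is handed in; nothing more can be done
None
```

The 22 mm leaf fits the corner: turned about the grip it resisted 0.28–0.34 N·m at ±0.03 rad. As the largest leaf it settled the question, so I did not touch the 12 and 6 mm leaves to the block; they lie on the pad as found. The 22 mm leaf is pressed home and left flat on the bench, with its notch on the corner and its axis about 0.7° off the block's by camera; the job is handed in.

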